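Lay denture brushes on their sloped drying cradles by length

TASK

Put the three denture brushes away to drain: lay each one, bristles up, on the sloped cradle made for its length, handle down in both fork notches, its handle end at the low heel plate and its head sticking out past the high fork. Lay them down gently rather than dropping or knocking them off anything, and leave the denture case, dish, tumbler and hairbrush where they are.

Things in the scene. Friction and masses are not known exactly. Their poses are not given: they have to be found in the camera images.
- tray: Fixed brown drip tray, 215 (x) x 235 (y) x 6 mm, on the counter; origin under its centre. Three cradles stand on it side by side, 75 mm apart along its y, in changing order, each sloping up to its +x.
- brush_short: The short blue denture brush, 125 mm; origin = centre of its flat underside, x towards the head, z out of the bristle side. Handle 14 wide, 12 thick, from x = -62.5 to 27.5 (mm); head 35 long, 24 wide, 12 thick, white bristles 10 high on top. Starts on the counter, bristles up, beside the denture case.
- brush_short_head (a point): Middle of the underside at the head end of the short brush.
- brush_short_tail (a point): Middle of the underside at the handle's end of the short brush.
- cradle_short: Fixed cradle for the short brush: white base 125 x 40 x 8 mm, origin under its centre, 2 dark steel forks. A laid brush has its origin 75 mm above this one, its x along the cradle's x, pitched up 15 deg. On the brush's x, mm: forks (6 thick, notch 22 wide, prongs 10 high) at -44.5 and 15.5, open between them; heel plate face at -68.5.
- cradle_short_head (a point): Where the middle of the underside at the brush's head end belongs on the short cradle (high end).
- cradle_short_tail (a point): Where the middle of the underside at the handle's end belongs on the short cradle (low end, by the heel plate).
- brush_medium: The medium blue denture brush, 155 mm; origin = centre of its flat underside, x towards the head, z out of the bristle side. Handle 14 wide, 12 thick, from x = -77.5 to 42.5 (mm); head 35 long, 24 wide, 12 thick, white bristles 10 high on top. Starts on the counter, bristles up, beside the denture case.
- brush_medium_head (a point): Middle of the underside at the head end of the medium brush.
- brush_medium_tail (a point): Middle of the underside at the handle's end of the medium brush.
- cradle_medium: Fixed cradle for the medium brush: white base 155 x 40 x 8 mm, origin under its centre, 2 dark steel forks. A laid brush has its origin 75 mm above this one, its x along the cradle's x, pitched up 15 deg. On the brush's x, mm: forks (6 thick, notch 22 wide, prongs 10 high) at -59.5 and 30.5, open between them; heel plate face at -83.5.
- cradle_medium_head (a point): Where the middle of the underside at the brush's head end belongs on the medium cradle (high end).
- cradle_medium_tail (a point): Where the middle of the underside at the handle's end belongs on the medium cradle (low end, by the heel plate).
- brush_long: The long blue denture brush, 185 mm; origin = centre of its flat underside, x towards the head, z out of the bristle side. Handle 14 wide, 12 thick, from x = -92.5 to 57.5 (mm); head 35 long, 24 wide, 12 thick, white bristles 10 high on top. Starts across the lid of the denture case, 40 mm above the counter, jutting out over its sides.
- brush_long_head (a point): Middle of the underside at the head end of the long brush.
- brush_long_tail (a point): Middle of the underside at the handle's end of the long brush.
- cradle_long: Fixed cradle for the long brush: white base 185 x 40 x 8 mm, origin under its centre, 2 dark steel forks. A laid brush has its origin 75 mm above this one, its x along the cradle's x, pitched up 15 deg. On the brush's x, mm: forks (6 thick, notch 22 wide, prongs 10 high) at -74.5 and 45.5, open between them; heel plate face at -98.5.
- cradle_long_head (a point): Where the middle of the underside at the brush's head end belongs on the long cradle (high end).
- cradle_long_tail (a point): Where the middle of the underside at the handle's end belongs on the long cradle (low end, by the heel plate).
- denture_case: Bystander (loose): shut teal denture case, 90 (x) x 80 (y) x 40 mm, flat lid, white press button on its -x side; origin under its centre.
- trinket_dish: Bystander (loose): blue ceramic dish, 90 mm across, 25 mm high; origin under its centre.
- tumbler: Bystander (loose): white ceramic tumbler, 68 mm across, 100 mm high; origin under its centre.
- hairbrush: Bystander (loose): chrome hairbrush lying bristles up, about 225 mm along x (head to +x, 60 mm wide), 28 mm high; origin under its middle.
There are look-alikes about, which are no part of the job. Leave any green, pink or purple look-alike of the brush_medium alone.

How it is judged:
By the outcome, as a careful person would: the job done as asked, in the order asked, and still so for the second after the job is handed in, with the robot touching nothing.
It also fails if it takes over 72 s, if anything falls off the work surface, if the arm or the gripper's body presses on something with over 40 N, if the wrist force passes 120 N, or if a joint passes its speed limit or range.

ROBOT

A 7-joint arm with a two-finger parallel gripper is mounted at the origin on the work surface. World frame = base frame: x ahead of the robot, y to its left, z up, the work surface at z = 0. Lengths are in mm, angles in rad, forces in N, time in s.
With the tool pointing down it reaches from about 400 to 875 mm from the base axis. Payload 4.4 kg.
Tool frame: the origin (TCP) lies midway between the tips of the shut fingers; the grasp point (between the pads) lies 19 mm behind it; y points along the fingers, z is the direction in which the jaws open and shut, and the axes are right-handed (so a half turn about y gives the same grasp; the last joint's range is limited). The gripper opens to 85 mm and grips with 20 to 120 N. Pads are 22 mm wide; open, the fingers measure 114 mm over their backs; the gripper's body (76 mm by 85 mm) begins 54 mm behind the grasp point. The pads swing forward as they close: fully open they stand 13 mm farther back than shut.
Start: joints at [-1.288, 0.628, 0.038, 1.517, -0.027, 0.996, -0.02], TCP at [222.128, 610.882, 231.313] pointing down, gripper open.
Joint ranges: [-3.06, 3.06], [-0.37, 2.12], [-1.25, 1.32], [0.18, 2.47], [-1.1, 4.24], [0.23, 1.98], [-2.94, 2.94]. Speed limits (rad/s): [2.57, 2.57, 3.14, 3.14, 3.14, 3.14, 3.14].

INTERFACE

Orientations are given as a unit quaternion [w, x, y, z].
In Python, from rig import manip, vision, order gives the robot as it stands. The module is installed in compiled form; this text tells all that it offers.
- The arm moves only by the tool carry_out, never from a script. Its argument "moves" is a list of rows, each a list of 7 numbers: the turn, a rotation vector about the tool's x, y, z in rad, then the shift along the tool's x, y, z in mm, then the finger opening in mm, from 0 to 85.4. A call has 1 to 10 rows; each row shifts and turns the pose as measured when the row begins, along the tool's axes as they then stand; what a row does not reach is not made up. A row lasts 1/8 s, in which the tool goes at most 62.5 mm and 10.7 degrees, less where a joint would pass 70% of its speed; a pose out of reach is approached as far as the arm can. A call is refused whole if a number of a shift passes 62.5 or a number of a turn 0.188, either way. A call with a gripper value outside its range is refused whole. The fingers move at their own pace and stop on an object; "grip_force" is the grip in N (left out, the last holds). Time passes only in rows, so rows that do not move let the fingers close. It gives the time, the measured TCP pose, the force and the opening at its end, in the units of the state.
- manip.observe(): the state, without advancing time (a new reading comes with each control period).
- vision.camera(name): name is "side" or "top" or "wrist"; returns a dict with "pixels" (480x640x3 uint8, blue, green, red), "fx", "fy", "cx", "cy" (pixels), "camera_from_world" (4x4, takes a point from world to camera coordinates). Camera axes: x right, y up, looking along -z (the intrinsics and any distortion apply to the point x, -y, -z); pixel columns grow to the right and rows downward; lengths in mm; the calibration is good to about 2 mm. A picture is of the moment at which its call begins. There is no depth.
- order.hand_in(): hands the job in, once; it reports no verdict.
The state is a dict: "clock": time; "joints": joint angles; "joint_vel": joint speeds; "effort": joint torques, N m; "tool_pos": TCP position; "tcp_rot": TCP orientation; "force": force on the tool from outside, world axes, zero at the start; "torque": the same for the moment, N m; "finger_gap": finger opening in mm.
Only numpy, scipy, OpenCV 4.12 (cv2) and the standard library are available. Lean on these libraries where they do the work, as an engineer would, in place of code of your own. Each camera call takes 0.05 s, during which the arm holds its last target.

## Working session

There is one attempt and no reset: what is moved stays moved. The work goes in short steps, Python scripts to look and compute and a tool call to move; the robot and the scene stay as the last step left them, time stands still between calls to the robot, and variables do not carry over. Pictures are saved under pics/ and viewed, and the job is handed in when it is done.

Besides the shell and the picture viewer there is one more tool, called after ">>>" as a command line: name --pt "numbers of a row" for each row, then --argument value for the rest. carry_out: Moves the arm, as the interface text tells. Its arguments: {"type":"object","properties":{"moves":{"type":"array","items":{"type":"array","items":{"type":"number"}}},"grip_force":{"type":"number"}},"required":["moves"]}

```bash
ls; mkdir -p pics
python3 - <<'E'
from rig import manip, vision, order
import cv2,numpy as np
print(manip.observe())
for n in ["side","top","wrist"]:
    c=vision.camera(n); cv2.imwrite(f"pics/{n}0.png",c["pixels"])
    print(n,c["fx"],c["fy"],c["cx"],c["cy"],[k for k in c]);print(np.round(c["camera_from_world"],4))
E
```

```text
pics
{'clock': 0.0, 'joints': array([-1.28777942,  0.62937788,  0.03844357,  1.51839706, -0.02700309,
        0.99627406, -0.02000307]), 'joint_vel': array([-0.00044156,  0.00026288, -0.0027425 ,  0.00056575, -0.00060407,
       -0.00019875, -0.0012934 ]), 'effort': array([ 5.20407102e-04, -5.63409877e+01,  1.22696992e+00, -1.93440038e+01,
        1.11824524e-02,  1.06472505e-02, -1.44428606e-05]), 'tool_pos': array([221.91714396, 610.26700268, 230.35924275]), 'tcp_rot': array([-0.69570236,  0.6970552 , -0.12281322,  0.1225936 ]), 'force': array([ 0.2763689 ,  0.46596495, -0.06375709]), 'torque': array([ 0.02558004, -0.03408538,  0.00453986]), 'finger_gap': 85.31116541826643}
side 541.8399284666111 541.8399284666111 324.03458383714104 229.3793548896323 ['pixels', 'fx', 'fy', 'cx', 'cy', 'camera_from_world']
[[ 9.008000e-01 -4.339000e-01 -1.910000e-02 -5.234015e+02]
 [ 2.934000e-01  5.754000e-01  7.634000e-01 -1.949897e+02]
 [-3.203000e-01 -6.933000e-01  6.456000e-01 -9.926996e+02]
 [ 0.000000e+00  0.000000e+00  0.000000e+00  1.000000e+00]]
top 492.2151551206267 492.2151551206267 314.0248312317802 234.6565642937646 ['pixels', 'fx', 'fy', 'cx', 'cy', 'camera_from_world']
[[ 2.4000000e-03 -1.0000000e+00 -1.9000000e-03 -8.4785700e+01]
 [ 9.8470000e-01  2.0000000e-03  1.7420000e-01 -5.8276630e+02]
 [-1.7420000e-01 -2.3000000e-03  9.8470000e-01 -1.1027298e+03]
 [ 0.0000000e+00  0.0000000e+00  0.0000000e+00  1.0000000e+00]]
wrist 379.686371086381 379.686371086381 325.26315154396127 236.93437505548107 ['pixels', 'fx', 'fy', 'cx', 'cy', 'camera_from_world']
[[ 3.423000e-01  9.396000e-01 -6.000000e-04 -6.494807e+02]
 [-8.958000e-01  3.261000e-01 -3.020000e-01  3.969560e+01]
 [-2.835000e-01  1.039000e-01  9.533000e-01 -3.797188e+02]
 [ 0.000000e+00  0.000000e+00  0.000000e+00  1.000000e+00]]
```

View pics/top0.png

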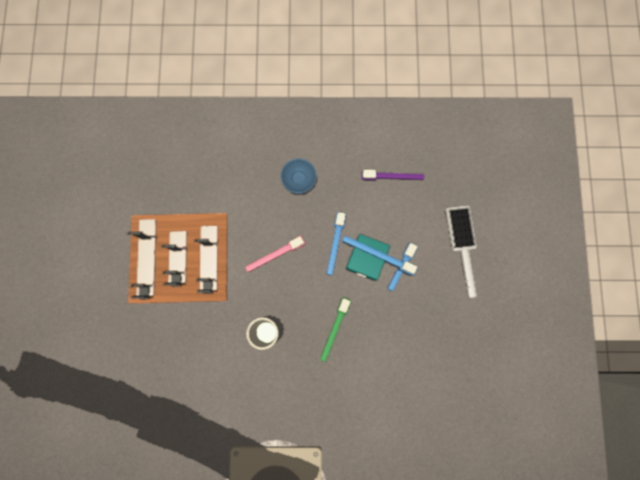

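View pics/side0.png

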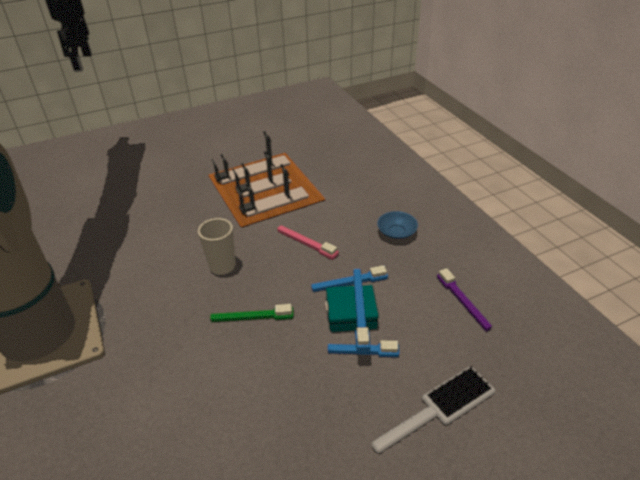

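View pics/wrist0.png

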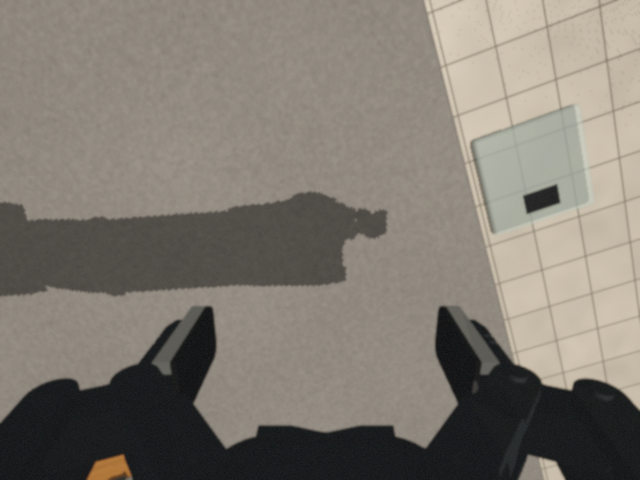

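```bash
cat > h.py <<'E'
import cv2,numpy as np
from scipy.spatial.transform import Rotation as Rn
def ray(c,u,v):
    M=c["camera_from_world"];R=M[:3,:3];o=-R.T@M[:3,3]
    d=R.T@np.array([(u-c["cx"])/c["fx"],-(v-c["cy"])/c["fy"],-1.]);return o,d
def onz(c,u,v,z):
    o,d=ray(c,u,v);return (o+d*(z-o[2])/d[2])
def proj(c,p):
    q=c["camera_from_world"][:3,:3]@np.asarray(p,float)+c["camera_from_world"][:3,3]
    return np.array([c["cx"]+c["fx"]*q[0]/-q[2],c["cy"]-c["fy"]*q[1]/-q[2]])
def comps(c,lo,hi,mina=30):
    hsv=cv2.cvtColor(c["pixels"],cv2.COLOR_BGR2HSV)
    m=cv2.inRange(hsv,lo,hi)
    n,l,s,ce=cv2.connectedComponentsWithStats(m)
    return hsv,[(s[i],ce[i],(l==i).astype(np.uint8)) for i in range(1,n) if s[i,4]>=mina]
def rot(s):
    q=s["tcp_rot"];return Rn.from_quat([q[1],q[2],q[3],q[0]])
E
python3 - <<'E'
from rig import manip, vision
from h import *
s=manip.observe();print(np.round(rot(s).as_matrix(),3))
c=vision.camera("top");im=c["pixels"]
cv2.imwrite("pics/topA.png",cv2.resize(im[200:310,110:270],None,fx=5,fy=5,interpolation=cv2.INTER_CUBIC))
cv2.imwrite("pics/topB.png",cv2.resize(im[195:305,310:440],None,fx=5,fy=5,interpolation=cv2.INTER_CUBIC))
for nm,lo,hi in [("blue",(98,120,90),(115,255,255)),("teal",(75,80,40),(97,255,200)),("brown",(3,100,60),(18,255,255))]:
    hsv,cs=comps(c,lo,hi)
    for st,ce,m in cs:
        cnt=max(cv2.findContours(m,0,2)[0],key=cv2.contourArea)
        print(nm,st,np.round(ce,1),np.round(cv2.boxPoints(cv2.minAreaRect(cnt)),1).tolist())
E
```

```text
[[ 0.94  -0.     0.342]
 [-0.342 -0.001  0.94 ]
 [ 0.    -1.    -0.001]]
blue [331 226  11  40 110] [335.4 242.7] [[327.0, 263.79998779296875], [336.1000061035156, 225.60000610351562], [341.1000061035156, 226.6999969482422], [332.0, 265.0]]
blue [345 237  65  53 420] [380.9 258.1] [[334.1000061035156, 270.70001220703125], [345.1000061035156, 236.6999969482422], [409.20001220703125, 257.3999938964844], [398.29998779296875, 291.29998779296875]]
teal [357 235  33  19 282] [373.5 243.6] [[356.0, 240.5], [359.70001220703125, 232.1999969482422], [389.79998779296875, 245.60000610351562], [386.1000061035156, 253.89999389648438]]
teal [347 247  38  33 747] [365.  263.4] [[345.29998779296875, 268.29998779296875], [354.0, 246.39999389648438], [385.1000061035156, 258.79998779296875], [376.29998779296875, 280.70001220703125]]
brown [ 128  213   99   91 4498] [184.2 257.4] [[128.0, 213.0], [226.0, 213.0], [226.0, 303.0], [128.0, 303.0]]
brown [129 235  10  50 371] [133.2 259.7] [[128.3000030517578, 284.0], [130.5, 234.8000030517578], [138.10000610351562, 235.1999969482422], [135.89999389648438, 284.29998779296875]]
```

View pics/topA.png

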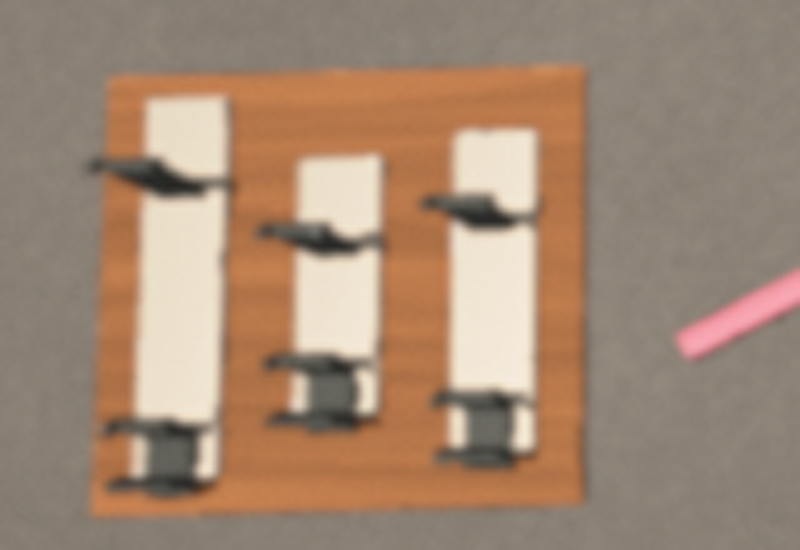

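View pics/topB.png

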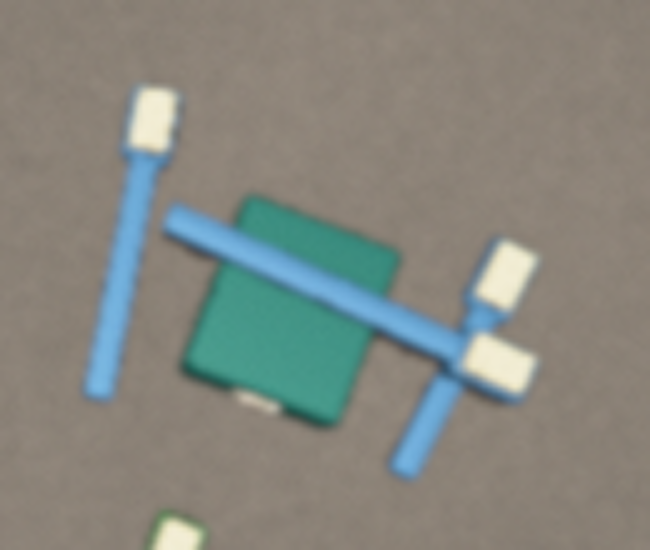

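Run:
```python
from rig import manip, vision
from h import *
c=vision.camera("top")
def P(a,z,off,l):
    r=[]
    for (u,v) in a: r.append(onz(c,u/5+off[0],v/5+off[1],z))
    r=np.array(r);print(l,np.round(r[:,:2],1).tolist(),"len",np.round(np.linalg.norm(np.diff(r,axis=0),axis=1),1));return r
A=(109.6,199.6);B=(309.6,194.6)
P([(110,77),(585,68),(585,503),(93,516)],6,A,"tray")
P([(147,98),(227,96),(218,480),(134,478)],14,A,"L")
P([(298,158),(382,155),(378,415),(293,415)],14,A,"S")
P([(454,131),(537,129),(536,455),(450,455)],14,A,"M")
for l,a,z in [("med",[(100,396),(148,155)],12),("long",[(172,218),(459,345)],52),("short",[(404,470),(490,310)],12)]:
    r=P(a,z,B,l); d=(r[1]-r[0])[:2]; print(np.degrees(np.arctan2(d[1],d[0])))
P([(250,198),(400,255),(335,420),(183,366)],40,B,"case")
```

```text
tray [[639.0, 364.8], [644.0, 131.5], [432.0, 124.5], [425.3, 358.6]] len [233.3 212.2 234.2]
L [[626.9, 343.0], [627.9, 304.1], [442.0, 297.4], [442.9, 337.3]] len [ 39.  186.   39.9]
S [[597.3, 267.8], [598.9, 227.1], [473.0, 223.0], [472.9, 263.5]] len [ 40.7 126.   40.5]
M [[610.8, 192.7], [611.9, 152.4], [454.2, 147.1], [454.1, 187.9]] len [ 40.3 157.8  40.8]
med [[494.9, -120.9], [612.4, -144.6]] len [119.8]
-11.414144484733406
long [[574.5, -153.6], [515.1, -286.1]] len [145.2]
-114.15351453667208
short [[460.0, -265.3], [536.7, -308.6]] len [88.1]
-29.392001244071906
case [[586.2, -191.3], [559.1, -261.7], [481.3, -229.5], [506.4, -158.9]] len [75.4 84.2 74.9]
```

```bash
cat >> h.py <<'E'
def Rt(yaw,pitch=0):
    """tool x along brush x; pitched up by pitch deg; y tool = -brush z"""
    B=Rn.from_euler('ZY',[yaw,-pitch],degrees=True).as_matrix()  # brush axes in world
    return Rn.from_matrix(np.c_[B[:,0],-B[:,2],B[:,1]])
def screw(s,p,R,n):
    from scipy.linalg import logm,expm
    T0=np.eye(4);T0[:3,:3]=rot(s).as_matrix();T0[:3,3]=s["tool_pos"]
    T1=np.eye(4);T1[:3,:3]=R.as_matrix();T1[:3,3]=p
    D=np.linalg.inv(T0)@T1
    E=expm(np.real(logm(D))/n)
    w=Rn.from_matrix(E[:3,:3]).as_rotvec()
    path=[];T=T0.copy()
    for i in range(n): T=T@E;path.append(np.round(T[:3,3]).astype(int).tolist())
    print("row",np.round(w,4).tolist(),np.round(E[:3,3],1).tolist(),"n",n,"turn/row deg",round(float(np.degrees(np.linalg.norm(w))),1),"shift",round(float(np.linalg.norm(E[:3,3])),1));print(path)
E
python3 - <<'E'
from rig import manip, vision
from h import *
s=manip.observe()
c=vision.camera("wrist");M=c["camera_from_world"];o=-M[:3,:3].T@M[:3,3]
print("cam in tool",rot(s).inv().apply(o-s["tool_pos"]), "view dir tool",rot(s).inv().apply(-M[2,:3]))
screw(s,[440,235,290],Rt(-70),10)
screw(s,[539,-231,200],Rt(-114.15),17)
E
```

```text
cam in tool [-7.64249049e+01 -1.43097700e+02  7.94513788e-02] view dir tool [3.01921335e-01 9.53332450e-01 8.64634799e-04]
row [0.0001, 0.0873, 0.0] [42.8, -5.9, -13.4] n 10 turn/row deg 5.0 shift 45.2
[[258, 583, 237], [291, 553, 243], [321, 520, 249], [348, 485, 255], [373, 447, 260], [393, 407, 266], [411, 366, 272], [424, 323, 278], [434, 279, 284], [440, 235, 290]]
row [0.0, 0.0967, 0.0] [59.1, 1.8, -5.2] n 17 turn/row deg 5.5 shift 59.4
[[276, 585, 229], [327, 555, 227], [375, 520, 225], [419, 481, 224], [459, 437, 222], [495, 390, 220], [527, 340, 218], [553, 286, 216], [574, 231, 215], [589, 174, 213], [599, 115, 211], [603, 56, 209], [602, -3, 207], [594, -62, 205], [581, -120, 204], [563, -177, 202], [539, -231, 200]]
```

Run:
```python
from rig import manip
from h import *
s=manip.observe()
screw(s,[505,300,290],Rt(-65),8)
```

```text
row [0.0001, 0.0982, 0.0] [53.4, -7.4, -7.5] n 8 turn/row deg 5.6 shift 54.4
[[270, 585, 238], [315, 556, 246], [356, 522, 253], [394, 484, 260], [429, 442, 268], [459, 397, 275], [484, 350, 283], [505, 300, 290]]
```

>>> carry_out --pt "0 0.098 0 53.4 -7.4 -7.5 85" --pt "0 0.098 0 53.4 -7.4 -7.5 85" --pt "0 0.098 0 53.4 -7.4 -7.5 85" --pt "0 0.098 0 53.4 -7.4 -7.5 60" --pt "0 0.098 0 53.4 -7.4 -7.5 40" --pt "0 0.098 0 53.4 -7.4 -7.5 40" --pt "0 0.098 0 53.4 -7.4 -7.5 40" --pt "0 0.098 0 53.4 -7.4 -7.5 40" --pt "0 0 0 0 0 0 40"

```text
clock: 1.42
tool_pos: [510.8, 288.9, 290.3]
tcp_rot: [0.592, -0.592, 0.386, -0.387]
force: [-0.0, 0.6, -0.7]
finger_gap: 39.9
```

Run:
```python
from rig import manip, vision
from h import *
c=vision.camera("wrist");cv2.imwrite("pics/w1.png",c["pixels"]);np.savez("w1.npz",**c)
```

```text
(no output)
```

View pics/w1.png

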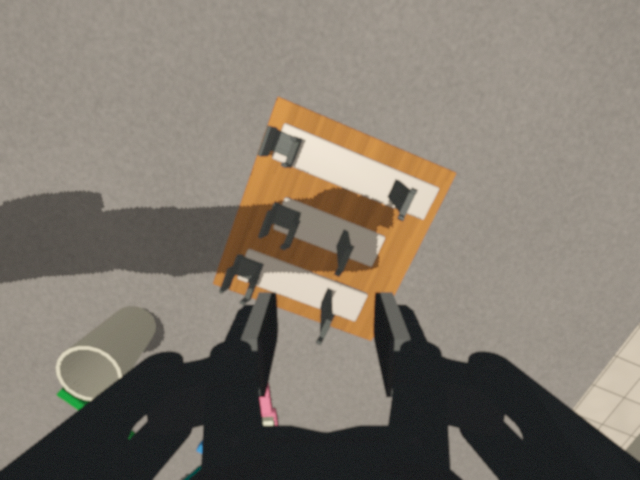

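Run:
```python
from h import *
c=np.load("w1.npz");im=c["pixels"]
cv2.imwrite("pics/w1c.png",cv2.resize(im[90:350,210:470],None,fx=3,fy=3,interpolation=cv2.INTER_CUBIC)[:600*3//3+180])
# model overlay check: predicted points from top estimates
ex=np.array([np.cos(np.radians(1.9)),np.sin(np.radians(1.9)),0]);ey=np.array([-ex[1],ex[0],0])
ctr=np.array([535,245,0.])
for nm,k,L in [("L",75,185),("S",0,125),("M",-75,155)]:
    o=ctr+k*ey
    print(nm,[np.round((proj(c,o+sx*L/2*ex+sy*20*ey+[0,0,14])-[210,90])*3).astype(int).tolist() for sx in(-1,1) for sy in (-1,1)])
```

```text
L [[175, 200], [212, 93], [635, 384], [682, 287]]
S [[184, 414], [220, 319], [483, 527], [525, 438]]
M [[87, 568], [118, 481], [442, 695], [481, 614]]
```

View pics/w1c.png

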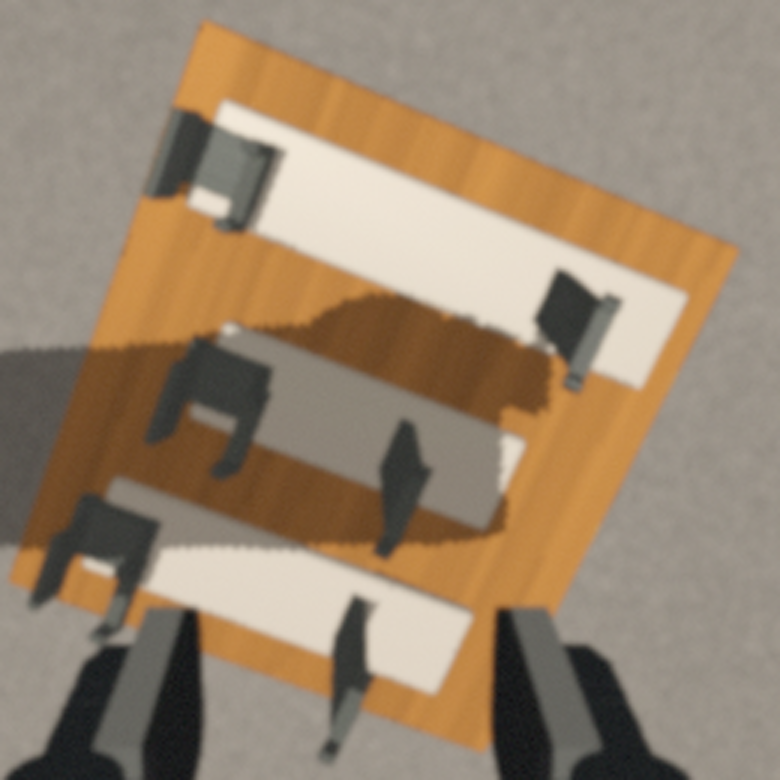

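Run:
```python
from h import *
c=np.load("w1.npz")
def P(a,z):return np.array([onz(c,u/3+210-.3,v/3+90-.3,z)[:2] for u,v in a])
for n,a in [("L",[(188,205),(222,100),(640,388),(687,292)]),("S",[(190,413),(227,323),(486,529),(525,438)]),("M",[(81,568),(118,478),(437,694),(473,612)])]:
    p=P(a,14);d=p[2:]-p[:2];print(n,np.round(p.mean(0),1),np.degrees(np.arctan2(d[:,1],d[:,0])).round(2),np.linalg.norm(d,axis=1).round(1),np.round(p,1).tolist())
p=P([(12,580),(205,20),(485,750),(738,250)],6);print("tray",p.mean(0),p.tolist())
```

```text
L [535.6 319.6] [1.65 1.87] [182.5 183.3] [[445.4, 297.4], [443.1, 336.2], [627.8, 302.6], [626.3, 342.2]]
S [536.2 245.4] [1.17 2.06] [124.7 122.2] [[474.6, 224.6], [474.5, 262.7], [599.2, 227.1], [596.6, 267.1]]
M [534.9 170.1] [2.12 1.41] [154.7 151.8] [[458.2, 146.9], [458.5, 188.7], [612.7, 152.6], [610.2, 192.4]]
tray [536.27586957 245.12266666] [[433.68394344142064, 126.42787015916645], [426.8443679627308, 358.37872355807764], [645.6982233798009, 132.29354938786753], [638.8769434832237, 363.39052354302066]]
```

Run:
```python
from rig import manip
from h import *
s=manip.observe()
screw(s,[555,-195,220],Rt(-114.15),10)
```

```text
row [0.0001, 0.0841, -0.0002] [50.3, 6.9, 2.7] n 10 turn/row deg 4.8 shift 50.9
[[532, 247, 283], [551, 201, 276], [566, 153, 269], [577, 103, 262], [584, 54, 255], [587, 3, 248], [585, -47, 241], [579, -97, 234], [569, -147, 227], [555, -195, 220]]
```

>>> carry_out --pt "0 0.084 0 50.3 6.9 2.7 40" --pt "0 0.084 0 50.3 6.9 2.7 40" --pt "0 0.084 0 50.3 6.9 2.7 40" --pt "0 0.084 0 50.3 6.9 2.7 40" --pt "0 0.084 0 50.3 6.9 2.7 40" --pt "0 0.084 0 50.3 6.9 2.7 40" --pt "0 0.084 0 50.3 6.9 2.7 40" --pt "0 0.084 0 50.3 6.9 2.7 40" --pt "0 0.084 0 50.3 6.9 2.7 40" --pt "0 0 0 0 0 0 40"

```text
clock: 2.72
tool_pos: [574.4, -134.5, 217.3]
tcp_rot: [0.415, -0.411, 0.579, -0.569]
force: [0.2, -0.2, -0.3]
finger_gap: 40.0
```

Run:
```python
from rig import manip, vision
from h import *
c=vision.camera("wrist");cv2.imwrite("pics/w2.png",c["pixels"]);np.savez("w2.npz",**c)
```

```text
(no output)
```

View pics/w2.png

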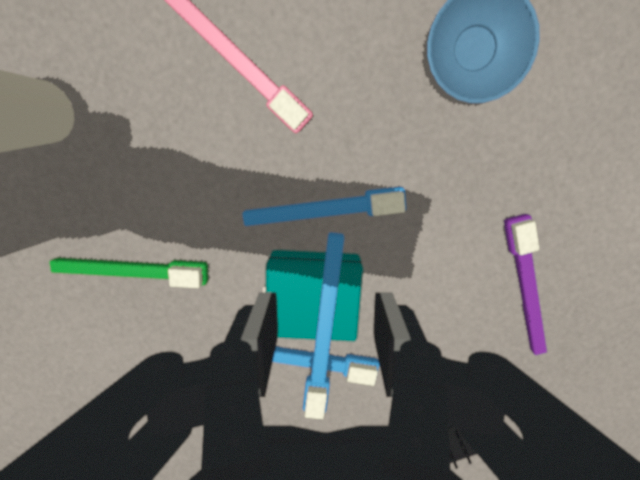

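Possible brushes in this view are blue medium (325,208), blue long across the case (326,310), blue short under the long one's head (330,363), and the look-alikes pink (240,60), green (130,270) and purple (530,285). I'll take the long one first, since its head overlaps the short one. Next is a close crop to confirm.

Run:
```python
from h import *
c=np.load("w2.npz");im=c["pixels"]
cv2.imwrite("pics/w2c.png",cv2.resize(im[180:430,235:425],None,fx=4,fy=4,interpolation=cv2.INTER_CUBIC)[:, :][0:1000])
a=cv2.resize(im[180:430,235:425],None,fx=2.4,fy=2.4,interpolation=cv2.INTER_CUBIC);cv2.imwrite("pics/w2c.png",a)
```

```text
(no output)
```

View pics/w2c.png

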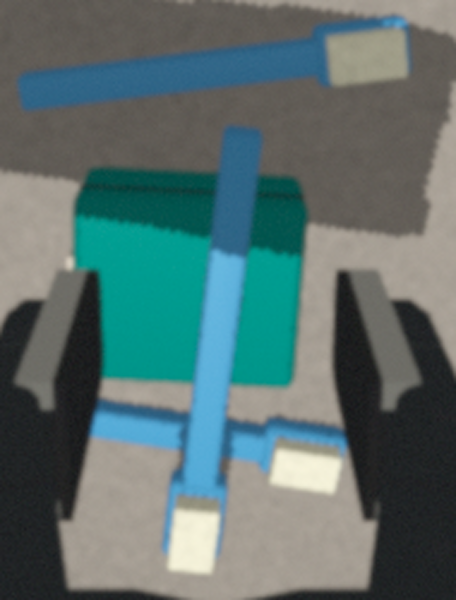

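Run:
```python
from h import *
c=np.load("w2.npz")
def P(a,z):return np.array([onz(c,u/2.4+235-.3,v/2.4+180-.3,z)[:2] for u,v in a])
for n,a,z,h in [("long",[(242,133),(203,478)],52,(92.5,57.5)),("med",[(22,91),(320,57)],12,(77.5,42.5)),("short",[(100,417),(267,439)],12,(62.5,27.5))]:
    p=P(a,z);d=p[1]-p[0];L=np.linalg.norm(d);d/=L
    print(n,p.round(1).tolist(),"L",L.round(1),"yaw",np.degrees(np.arctan2(d[1],d[0])).round(2),"origin from tail",(p[0]+d*h[0]).round(1),"from junction",(p[1]-d*h[1]).round(1))
p=P([(78,212),(304,222),(293,384),(104,380)],40);print("case",p.round(1).tolist())
```

```text
long [[576.9, -152.5], [517.5, -284.4]] L 144.7 yaw -114.27 origin from tail [ 538.9 -236.8] from junction [ 541.1 -232. ]
med [[496.8, -120.1], [612.3, -144.2]] L 118.0 yaw -11.77 origin from tail [ 572.6 -136. ] from junction [ 570.7 -135.5]
short [[473.7, -268.7], [540.3, -302.5]] L 74.7 yaw -26.85 origin from tail [ 529.4 -296.9] from junction [ 515.8 -290.1]
case [[507.5, -166.0], [587.4, -196.8], [562.8, -262.2], [491.4, -236.8]]
```

Run:
```python
from rig import manip
from h import *
s=manip.observe()
screw(s,[543,-226,75],Rt(-114.2),5)
```

```text
row [0.0019, 0.0208, -0.003] [20.3, 28.3, 0.8] n 5 turn/row deg 1.2 shift 34.8
[[570, -150, 189], [564, -169, 160], [557, -188, 132], [550, -207, 103], [543, -226, 75]]
```

>>> carry_out --pt "0.002 0.021 -0.003 20.3 28.3 0.8 40" --pt "0.002 0.021 -0.003 20.3 28.3 0.8 40" --pt "0.002 0.021 -0.003 20.3 28.3 0.8 40" --pt "0.002 0.021 -0.003 20.3 28.3 0.8 40" --pt "0.002 0.021 -0.003 20.3 28.3 0.8 40" --pt "0 0 0 0 0 0 40"

```text
clock: 3.52
tool_pos: [553.3, -207.5, 69.5]
tcp_rot: [0.396, -0.387, 0.591, -0.586]
force: [0.2, 0.7, 0.4]
finger_gap: 39.9
```

Run:
```python
from rig import manip
from h import *
s=manip.observe()
screw(s,[543,-226,43],Rt(-114.2),3)
```

```text
row [-0.0004, 0.0087, -0.0047] [7.1, 8.8, -0.7] n 3 turn/row deg 0.6 shift 11.3
[[550, -214, 61], [547, -220, 52], [543, -226, 43]]
```

>>> carry_out --pt "0 0.009 -0.005 9 8.8 -0.7 40" --pt "0 0.009 -0.005 9 8.8 -0.7 40" --pt "0 0.009 -0.005 6 7 -0.7 40" --pt "0 0 0 0 0 0 40"

```text
clock: 4.03
tool_pos: [545.7, -225.2, 45.6]
tcp_rot: [-0.387, 0.384, -0.592, 0.594]
force: [0.7, -0.2, 0.4]
finger_gap: 40.1
```

Run:
```python
from rig import manip,vision
from h import *
s=manip.observe();print(s["tool_pos"],s["force"])
screw(s,[543,-226,43],Rt(-114.2),1)
c=vision.camera("wrist");cv2.imwrite("pics/w3.png",c["pixels"])
```

```text
[ 545.66439124 -225.22399633   45.57200297] [ 0.66115941 -0.17736286  0.42099112]
row [-0.0053, 0.0049, -0.0018] [1.8, 2.6, -2.1] n 1 turn/row deg 0.4 shift 3.8
[[543, -226, 43]]
```

View pics/w3.png

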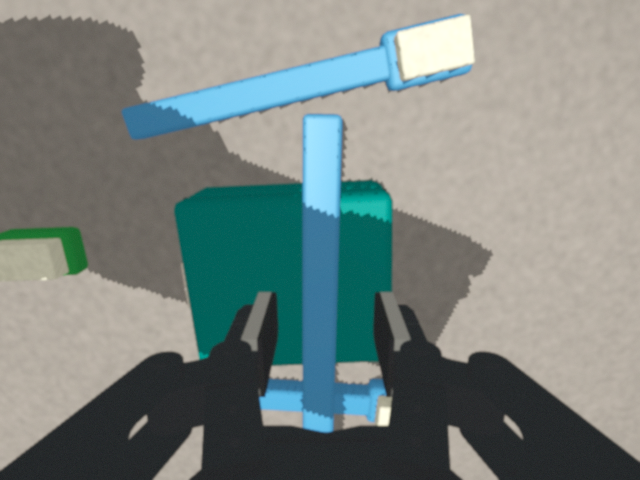

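>>> carry_out --pt "-0.005 0.005 -0.002 1.8 2.8 -2.1 40" --pt "0 0 0 0 0 0 28" --pt "0 0 0 0 0 0 20" --pt "0 0 0 0 0 0 5" --pt "0 0 0 0 0 0 5" --pt "0 0 0 0 0 0 5" --grip_force 40

```text
clock: 4.82
tool_pos: [544.2, -225.7, 43.8]
tcp_rot: [-0.385, 0.384, -0.593, 0.594]
force: [-0.6, 0.2, -1.1]
finger_gap: 12.6
```

>>> carry_out --pt "0 0 0 0 -6 0 5" --pt "0 0 0 0 -15 0 5" --pt "0 0 0 0 -30 0 5" --pt "0 0 0 0 -40 0 5" --pt "0 0 0 0 -40 0 5" --pt "0 0 0 0 -30 0 5" --pt "0 0 0 0 0 0 5"

```text
clock: 5.7
tool_pos: [543.9, -226.2, 215.2]
tcp_rot: [-0.385, 0.383, -0.592, 0.595]
force: [0.4, 0.5, -1.0]
finger_gap: 12.2
```

Run:
```python
from rig import manip,vision
from h import *
s=manip.observe();print(s["tool_pos"],s["force"],s["finger_gap"])
for n in ["side","wrist","top"]:
    c=vision.camera(n);np.savez(n+"4.npz",**c);cv2.imwrite(f"pics/{n}4.png",c["pixels"])
```

```text
[ 543.90250295 -226.2235869   215.2222699 ] [ 0.41293224  0.48653632 -0.98859351] 12.232316639609419
```

View pics/side4.png

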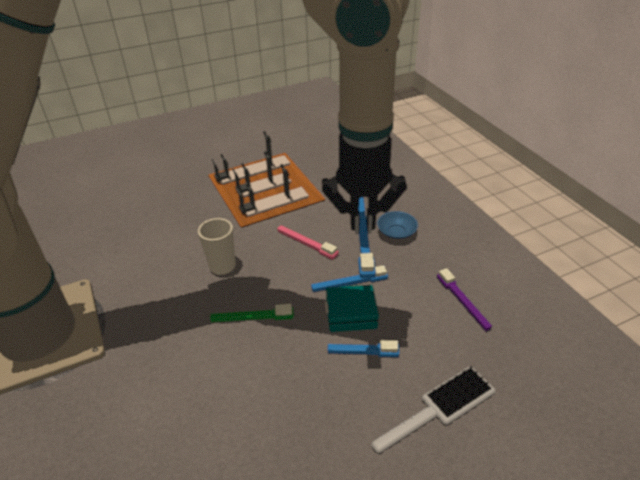

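View pics/wrist4.png

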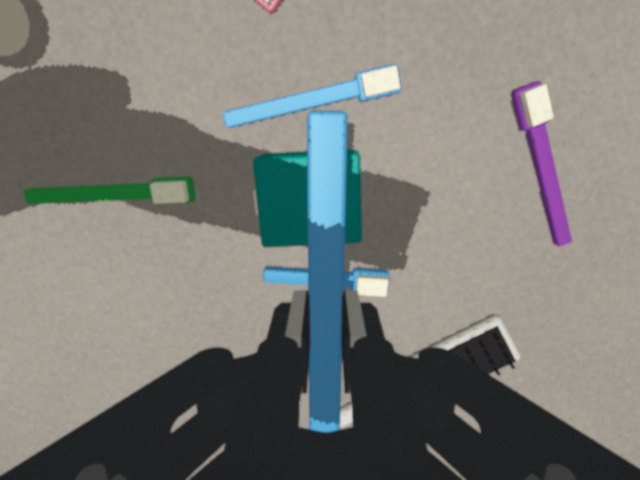

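Run:
```python
from rig import manip,vision
from h import *
s=manip.observe();R=rot(s).as_matrix();p=s["tool_pos"]
c=np.load("wrist4.npz");im=c["pixels"]
cv2.imwrite("pics/w4c.png",np.vstack([cv2.resize(im[95:135,290:370],None,fx=6,fy=6,interpolation=2),cv2.resize(im[400:445,290:370],None,fx=6,fy=6,interpolation=2)]))
def tool(u,v,y):
    o,d=ray(c,u,v);o=R.T@(o-p);d=R.T@d;return o+d*(y-o[1])/d[1]
for y in(-14,-11,-8,-5): print(y,tool(328,113,y).round(1),tool(325,430,y).round(1))
```

```text
-14 [-78.5 -14.    3.1] [ 51.9 -14.    2. ]
-11 [-78.5 -11.    3.1] [ 54.9 -11.    2. ]
-8 [-78.6  -8.    3.2] [57.8 -8.   2. ]
-5 [-78.6  -5.    3.2] [60.7 -5.   2. ]
```

View pics/w4c.png

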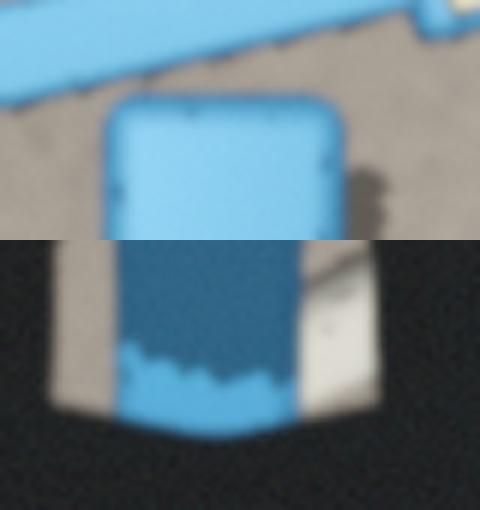

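Run:
```python
from rig import manip,vision
from h import *
s=manip.observe();R=rot(s).as_matrix();p=s["tool_pos"]
for n in["side","top"]:
    c=np.load(n+"4.npz");im=c["pixels"].copy()
    big=cv2.resize(im,None,fx=5,fy=5,interpolation=2)
    for t in [(-80,4,0),(-80,-8,0),(70,-8,0),(105,4,0),(105,-8,0)]:
        q=proj(c,p+R@np.array(t));print(n,t,q.round(1))
        cv2.circle(big,tuple(int(round(a*5)) for a in q),3,(0,0,255),-1)
    m=proj(c,p+R@np.array((0,0,0)))*5;u,v=int(m[0]),int(m[1])
    cv2.imwrite(f"pics/{n}4c.png",big[v-280:v+320,u-300:u+300])
```

```text
side (-80, 4, 0) [356.6 203.6]
side (-80, -8, 0) [356.7 198. ]
side (70, -8, 0) [363.9 258. ]
side (105, 4, 0) [365.6 280.3]
side (105, -8, 0) [365.9 274.5]
top (-80, 4, 0) [347.6 225.2]
top (-80, -8, 0) [348.  224.1]
top (70, -8, 0) [417.3 254.7]
top (105, 4, 0) [432.3 262.7]
top (105, -8, 0) [433.7 261.9]
```

View pics/side4c.png

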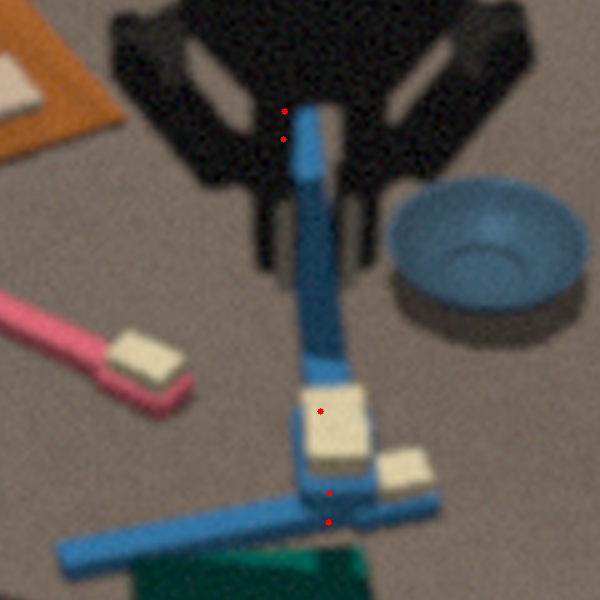

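View pics/top4c.png

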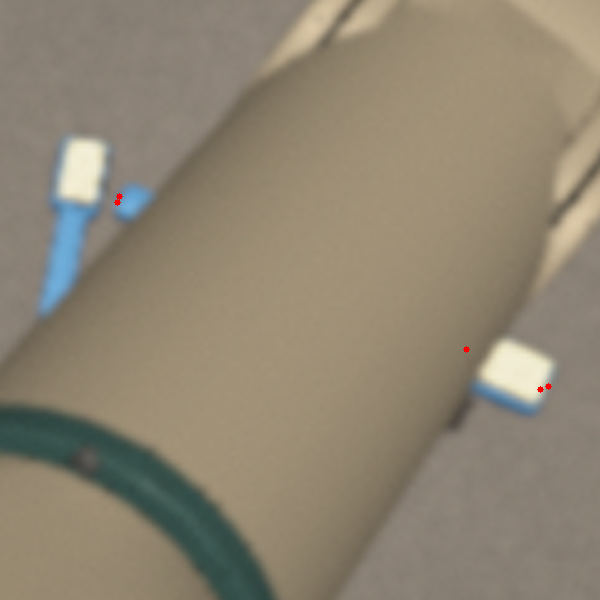

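Run:
```python
from rig import manip
from h import *
s=manip.observe();R=rot(s).as_matrix();p=s["tool_pos"]
c=np.load("side4.npz")
for P in [(433,126,6),(427,358,6),(645,132,6),(639,363,6),(496.8,-120,12),(612,-144,12),(480,-229,40)]:print(P,proj(c,P).round(1))
print(R.round(4), c["camera_from_world"][:3]@np.r_[p,1])
```

```text
(433, 126, 6) [240.1 225.3]
(427, 358, 6) [208.  173.8]
(645, 132, 6) [324.1 197.9]
(639, 363, 6) [284.5 152.2]
(496.8, -120, 12) [311.7 285.1]
(612, -144, 12) [369.2 274.1]
(480, -229, 40) [328.3 316.9]
[[-4.103e-01 -9.000e-04  9.120e-01]
 [-9.120e-01  1.300e-03 -4.103e-01]
 [-9.000e-04 -1.000e+00 -1.400e-03]] [  58.31052063   -3.95131202 -873.88498303]
```

Run:
```python
from rig import manip
from h import *
s=manip.observe();R=rot(s).as_matrix();p=s["tool_pos"]
c=np.load("wrist4.npz");M=c["camera_from_world"];o=-M[:3,:3].T@M[:3,3]
print(R.T@(o-p)); print((M[:3,:3]@R).round(4))
c=np.load("top4.npz")
for t in[(87.5,-18,0),(87.5,-18,4),(87.5,-18,-4),(-80,-8,4)]:
  q=proj(c,p+R@np.array(t));m=proj(c,p)*5;print(t,(q*5-[int(m[0])-300,int(m[1])-280]).round(0))
```

```text
[ -77.26437084 -145.50909023    1.70894425]
[[ 6.000e-04 -3.800e-03  1.000e+00]
 [-9.535e-01  3.013e-01  1.800e-03]
 [-3.013e-01 -9.535e-01 -3.500e-03]]
(87.5, -18, 0) [512. 364.]
(87.5, -18, 4) [516. 355.]
(87.5, -18, -4) [508. 374.]
(-80, -8, 4) [123. 188.]
```

```bash
cat >> h.py <<'E'
CR=dict(L=(534.5,320.,185),S=(536.,245.3,125),M=(535.5,170.,155))
YAW=1.8
def place(k,bx,by,dz=0,dx=0,bz=0,pitch=15):
    """TCP for laid brush; brush origin at tool (bx,by,bz)"""
    R=Rt(YAW,pitch);O=np.array([CR[k][0],CR[k][1],81.+dz])
    return O-R.apply([bx-dx,by,bz]),R
E
python3 - <<'E'
from rig import manip
from h import *
s=manip.observe()
p,R=place("L",12.5,4,70);print(p)
screw(s,p,R,16)
E
```

```text
[521.39711966 319.5882254  151.62846524]
row [0.0166, -0.1257, -0.0105] [-36.2, 0.2, 18.6] n 16 turn/row deg 7.3 shift 40.7
[[574, -199, 211], [602, -170, 211], [627, -138, 210], [647, -102, 210], [663, -65, 208], [674, -26, 207], [680, 15, 204], [680, 55, 201], [676, 96, 198], [667, 135, 194], [653, 173, 188], [634, 209, 183], [611, 242, 176], [585, 271, 169], [555, 298, 161], [521, 320, 152]]
```

>>> carry_out --pt "0.01 -0.06 -0.006 -18 -3 9.3 5" --pt "0.017 -0.126 -0.01 -36 0 18.6 5" --pt "0.017 -0.126 -0.01 -36 0 18.6 5" --pt "0.017 -0.126 -0.01 -36 0 18.6 5" --pt "0.017 -0.126 -0.01 -36 0 18.6 5" --pt "0.017 -0.126 -0.01 -36 0 18.6 5" --pt "0.017 -0.126 -0.01 -36 0 18.6 5" --pt "0.017 -0.126 -0.01 -36 0 18.6 5" --pt "0.017 -0.126 -0.01 -36 0 18.6 5" --pt "0.017 -0.126 -0.01 -36 0 18.6 5"

```text
clock: 7.1
tool_pos: [668.7, 138.7, 189.1]
tcp_rot: [0.661, -0.655, 0.193, -0.312]
force: [0.0, -0.1, -0.8]
finger_gap: 12.7
```

Run:
```python
from rig import manip
from h import *
s=manip.observe();print(s["finger_gap"])
p,R=place("L",12.5,4,70)
screw(s,p,R,8)
```

```text
12.659941685604474
row [0.0117, -0.0945, -0.0094] [-26.9, -0.2, 13.9] n 8 turn/row deg 5.5 shift 30.2
[[658, 167, 186], [645, 194, 183], [630, 220, 179], [612, 244, 174], [592, 266, 169], [570, 286, 164], [547, 304, 158], [521, 320, 152]]
```

>>> carry_out --pt "0.012 -0.0945 -0.009 -27 0 14 5" --pt "0.012 -0.0945 -0.009 -27 0 14 5" --pt "0.012 -0.0945 -0.009 -27 0 14 5" --pt "0.012 -0.0945 -0.009 -27 0 14 5" --pt "0.012 -0.0945 -0.009 -27 0 14 5" --pt "0.012 -0.0945 -0.009 -27 0 14 5" --pt "0.012 -0.0945 -0.009 -27 0 14 5" --pt "0.012 -0.05 -0.009 -18 0 9 5" --pt "0 0 0 0 0 0 5"

```text
clock: 8.22
tool_pos: [511.0, 340.1, 141.6]
tcp_rot: [0.709, -0.694, -0.105, -0.069]
force: [0.8, -0.5, 0.1]
finger_gap: 12.4
```

Run:
```python
from rig import manip
from h import *
s=manip.observe();print(s["finger_gap"])
p,R=place("L",12.5,4,40)
screw(s,p,R,2)
```

```text
12.447734524228798
row [-0.0105, 0.0087, -0.0073] [2.1, 10.7, -10.6] n 2 turn/row deg 0.9 shift 15.2
[[516, 330, 132], [521, 320, 122]]
```

>>> carry_out --pt "-0.01 0.009 -0.007 2 5 -10.6 5" --pt "-0.01 0.009 -0.007 2 8 -10.6 5" --pt "0 0 0 0 0 0 5"

```text
clock: 8.6
tool_pos: [522.2, 316.8, 128.6]
tcp_rot: [0.702, -0.7, -0.102, -0.084]
force: [0.2, 0.5, -1.2]
finger_gap: 12.7
```

Run:
```python
from rig import manip,vision
from h import *
s=manip.observe();print(s["tool_pos"])
for n in ["wrist","side"]:
    c=vision.camera(n);np.savez(n+"5.npz",**c);cv2.imwrite(f"pics/{n}5.png",c["pixels"])
    if n=="side": cv2.imwrite(f"pics/side5.png",cv2.resize(c["pixels"][60:260,170:390],None,fx=3,fy=3,interpolation=2))
p,R=place("L",12.5,4,40)
screw(s,p,R,1)
```

```text
[522.18000756 316.7554708  128.6157858 ]
row [0.0024, -0.0049, 0.0013] [-2.5, 6.6, 2.9] n 1 turn/row deg 0.3 shift 7.6
[[521, 320, 122]]
```

View pics/wrist5.png

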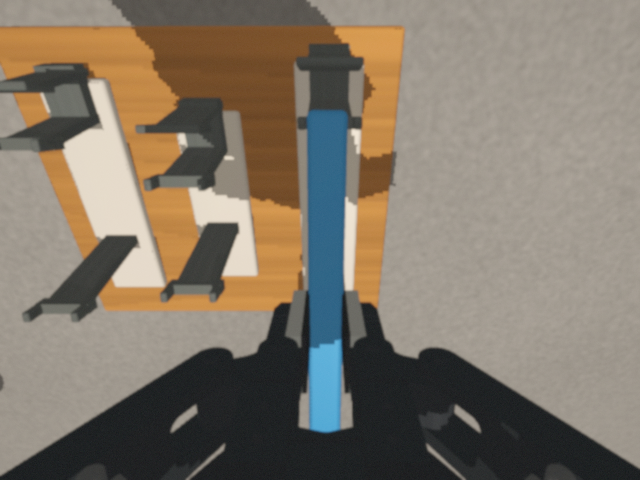

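View pics/side5.png

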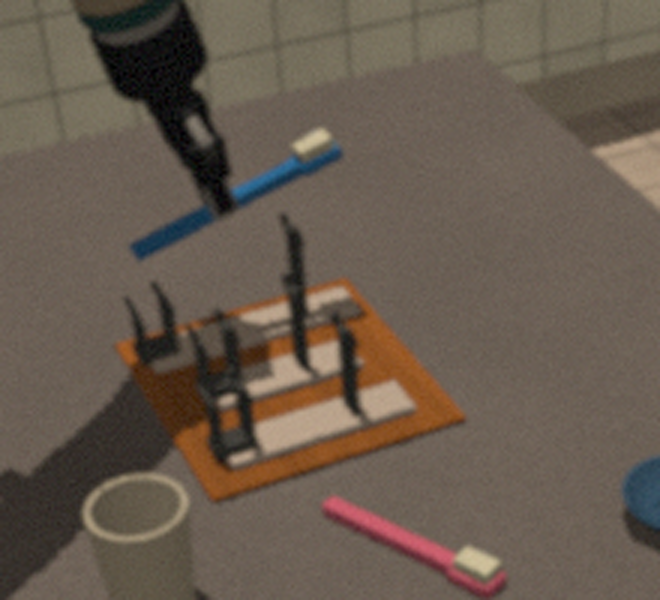

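```bash
sed -i 's/L=(534.5,320.,185)/L=(534.5,319.,185)/' h.py
python3 - <<'E'
from rig import manip,vision
from h import *
s=manip.observe();print(s["tool_pos"])
for dz in(22,3):
  p,R=place("L",12.5,4,dz);print(p)
  screw(s,p,R,2)
E
```

```text
[522.1208134  318.27849262 129.31216645]
[521.39711966 318.5882254  103.62846524]
row [0.0001, -0.0019, 0.0011] [-3.7, 12.3, 0.2] n 2 turn/row deg 0.1 shift 12.8
[[522, 318, 116], [521, 319, 104]]
[521.39711966 318.5882254   84.62846524]
row [0.0001, -0.0019, 0.0011] [-6.2, 21.5, 0.2] n 2 turn/row deg 0.1 shift 22.3
[[522, 318, 107], [521, 319, 85]]
```

>>> carry_out --pt "0 -0.002 0.001 -3.7 12.3 0.2 5" --pt "0 -0.002 0.001 -3.7 12.3 0.2 5" --pt "0 0 0 0 0 0 5"

```text
clock: 9.07
tool_pos: [521.5, 319.0, 101.8]
tcp_rot: [0.703, -0.699, -0.103, -0.081]
force: [-0.4, -0.0, -0.4]
finger_gap: 12.5
```

Run:
```python
from rig import manip,vision
from h import *
s=manip.observe();print(s["tool_pos"],s["force"])
c=vision.camera("wrist");cv2.imwrite(f"pics/w6.png",cv2.resize(c["pixels"][20:180,240:420],None,fx=3.5,fy=3.5,interpolation=2))
for dz in (3,):
  p,R=place("L",12.5,4,dz);print(p)
  screw(s,p,R,2)
```

```text
[521.45688971 319.02591521 101.83991165] [-0.40975274 -0.04553633 -0.42636477]
[521.39711966 318.5882254   84.62846524]
row [-0.0002, 0.0001, -0.0] [-2.3, 8.3, -0.2] n 2 turn/row deg 0.0 shift 8.6
[[521, 319, 93], [521, 319, 85]]
```

View pics/w6.png

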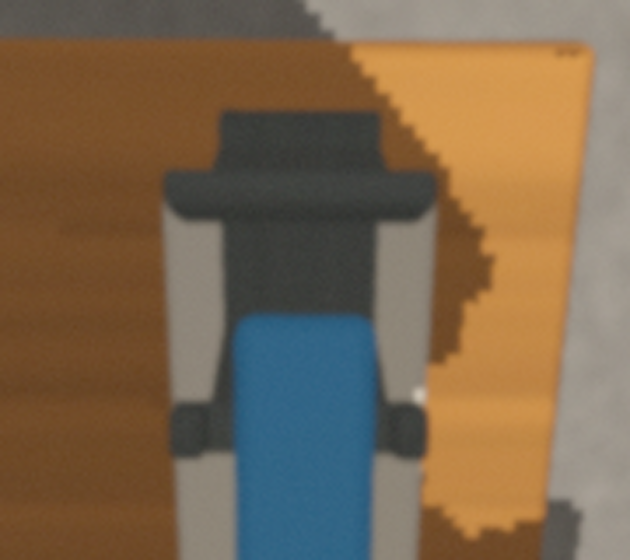

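>>> carry_out --pt "0 0 0 -2.3 8.3 -0.6 5" --pt "0 0 0 -2 7 -0.4 5" --pt "0 0 0 0 0 0 5"

```text
clock: 9.5
tool_pos: [521.7, 318.5, 85.6]
tcp_rot: [0.703, -0.699, -0.104, -0.082]
force: [-0.7, -0.0, -1.0]
finger_gap: 12.7
```

>>> carry_out --pt "0 0 0 -0.4 1.5 0 5" --pt "0 0 0 0 0 0 5"

```text
clock: 9.75
tool_pos: [521.9, 318.6, 84.2]
tcp_rot: [0.703, -0.699, -0.104, -0.082]
force: [-0.4, 1.3, -0.7]
finger_gap: 12.8
```

>>> carry_out --pt "0 0 0 -0.4 1.5 0 5" --pt "0 0 0 0 0 0 5"

```text
clock: 10.0
tool_pos: [522.1, 318.8, 82.9]
tcp_rot: [0.703, -0.699, -0.104, -0.082]
force: [0.3, 0.0, -0.3]
finger_gap: 12.5
```

>>> carry_out --pt "0 0 0 -0.8 1.5 0 5" --pt "0 0 0 0 0 0 5"

```text
clock: 10.25
tool_pos: [521.9, 318.9, 81.4]
tcp_rot: [0.703, -0.698, -0.104, -0.082]
force: [-0.1, 0.6, 0.3]
finger_gap: 13.0
```

>>> carry_out --pt "0 0 0 -0.8 1.5 0 5" --pt "0 0 0 0 0 0 5"

```text
clock: 10.5
tool_pos: [522.0, 319.0, 81.6]
tcp_rot: [0.703, -0.698, -0.105, -0.083]
force: [0.1, -0.7, -1.1]
finger_gap: 12.8
```

>>> carry_out --pt "0 0 0 -0.5 2 0 5" --pt "0 0 0 0 0 0 5"

```text
clock: 10.75
tool_pos: [522.2, 319.1, 81.6]
tcp_rot: [0.704, -0.698, -0.105, -0.083]
force: [0.5, 0.3, -0.0]
finger_gap: 12.4
```

Run:
```python
from rig import manip,vision
from h import *
s=manip.observe();print(s["tool_pos"],s["force"],s["torque"])
c=vision.camera("wrist");a=cv2.resize(c["pixels"][20:180,240:420],None,fx=3,fy=3,interpolation=2)
c=vision.camera("side");b=cv2.resize(c["pixels"][90:210,190:330],None,fx=4,fy=4,interpolation=2)
cv2.imwrite("pics/w7.png",a);cv2.imwrite("pics/s7.png",b)
```

```text
[522.20538481 319.09763813  81.63756389] [ 0.47287175  0.325939   -0.03235359] [-0.04546627  0.41250459  0.01468466]
```

View pics/w7.png

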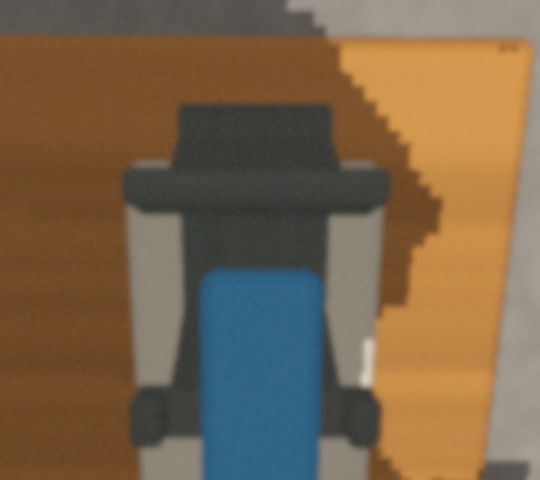

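View pics/s7.png

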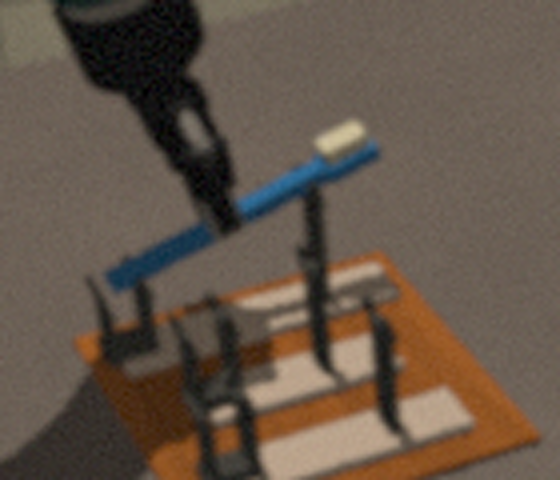

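>>> carry_out --pt "0 0 0 -0.8 3 0 5" --pt "0 0 0 0 0 0 5"

```text
clock: 11.1
tool_pos: [522.3, 319.3, 81.8]
tcp_rot: [0.704, -0.697, -0.106, -0.084]
force: [-0.7, -0.2, 0.1]
finger_gap: 12.6
```

Run:
```python
from rig import manip,vision
from h import *
s=manip.observe();print(s["tool_pos"],s["force"],s["torque"])
R=rot(s).as_matrix();print(R.round(3));print(Rt(1.8,15).as_matrix().round(3))
c=vision.camera("side");
s=manip.observe();print(s["tool_pos"],s["force"],s["torque"])
```

```text
[522.33785308 319.25966767  81.8365873 ] [-0.70444376 -0.20887776  0.05161885] [-0.06505819  0.32064596 -0.01636585]
[[ 0.963  0.266 -0.031]
 [ 0.029  0.013  1.   ]
 [ 0.266 -0.964  0.005]]
[[ 0.965  0.259 -0.031]
 [ 0.03   0.008  1.   ]
 [ 0.259 -0.966  0.   ]]
[522.50801373 319.39228858  81.63923216] [ 1.14946134 -0.56678511  1.15046432] [-0.09553887  0.25356039 -0.0025939 ]
```

>>> carry_out --pt "0 0 -0.02 0 1.2 0 5" --pt "0 0 0 0 0 0 5"

```text
clock: 11.4
tool_pos: [522.6, 319.7, 81.6]
tcp_rot: [0.703, -0.696, -0.113, -0.092]
force: [-1.6, -0.8, 3.8]
finger_gap: 12.6
```

Run:
```python
from rig import manip,vision
from h import *
s=manip.observe();print(s["tool_pos"],s["force"],s["torque"])
R=rot(s).as_matrix();print(np.degrees(np.arcsin(R[2,0])))
c=vision.camera("side");np.savez("side8.npz",**c)
b=cv2.resize(c["pixels"][100:190,190:300],None,fx=6,fy=6,interpolation=2);cv2.imwrite("pics/s8.png",b)
```

```text
[522.63441797 319.69346963  81.6134265 ] [-1.56839677 -0.8135886   3.82938222] [-0.11435981  0.66917124  0.03175375]
16.6773936413664
```

View pics/s8.png

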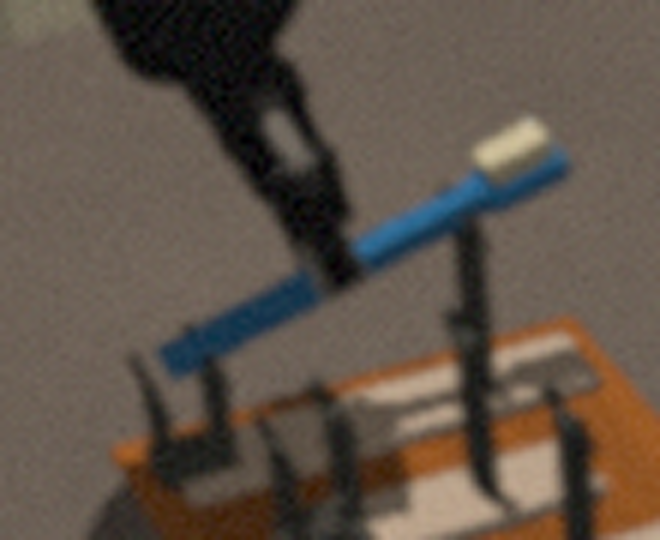

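Run:
```python
from rig import manip,vision
from h import *
c=np.load("side8.npz")
R=Rt(1.8,15).as_matrix();B=np.c_[R[:,0],R[:,2],-R[:,1]]
O=np.array([534.5,319,81.])
def pr(P):return ((proj(c,P)-[190,100])*6).round(0)
for t in [(45.5,-12,0),(45.5,-12,10),(45.5,12,10),(-74.5,-12,0),(-74.5,-12,10),(-74.5,12,10),(-98.5,0,0),(-92.5,0,0),(-92.5,0,12),(92.5,0,0),(92.5,0,12)]:
    print(t,pr(O+B@np.array(t)))
s=manip.observe();Rm=rot(s).as_matrix();print("tcp",pr(s["tool_pos"]))
for t in [(-80,4,0),(-80,-8,0),(105,4,0),(105,-8,0)]:print(t,pr(s["tool_pos"]+Rm@np.array(t)))
```

```text
(45.5, -12, 0) [468. 232.]
(45.5, -12, 10) [460. 213.]
(45.5, 12, 10) [438. 187.]
(-74.5, -12, 0) [210. 372.]
(-74.5, -12, 10) [201. 353.]
(-74.5, 12, 10) [181. 325.]
(-98.5, 0, 0) [148. 386.]
(-92.5, 0, 0) [161. 379.]
(-92.5, 0, 12) [149. 357.]
(92.5, 0, 0) [555. 165.]
(92.5, 0, 12) [547. 142.]
tcp [332. 276.]
(-80, 4, 0) [166. 381.]
(-80, -8, 0) [153. 359.]
(105, 4, 0) [555. 158.]
(105, -8, 0) [546. 135.]
```

>>> carry_out --pt "0 0 0.022 0 0.3 -0.5 5" --pt "0 0 0 0 0 0 5"

```text
clock: 11.7
tool_pos: [522.7, 319.7, 81.5]
tcp_rot: [0.704, -0.697, -0.105, -0.084]
force: [-1.0, -3.3, 6.1]
finger_gap: 12.5
```

Run:
```python
from rig import manip,vision
from h import *
s=manip.observe();print(s["tool_pos"],s["force"],s["torque"])
R=rot(s).as_matrix();print(np.degrees(np.arcsin(R[2,0])))
c=vision.camera("top");np.savez("top8.npz",**c)
b=cv2.resize(c["pixels"][190:320,100:240],None,fx=4.2,fy=4.2,interpolation=2);cv2.imwrite("pics/t8.png",b)
```

```text
[522.67730617 319.67490861  81.47298637] [-0.95225081 -3.31929938  6.12838689] [-0.33735851  0.14792634 -0.08431065]
15.378274621837598
```

View pics/t8.png

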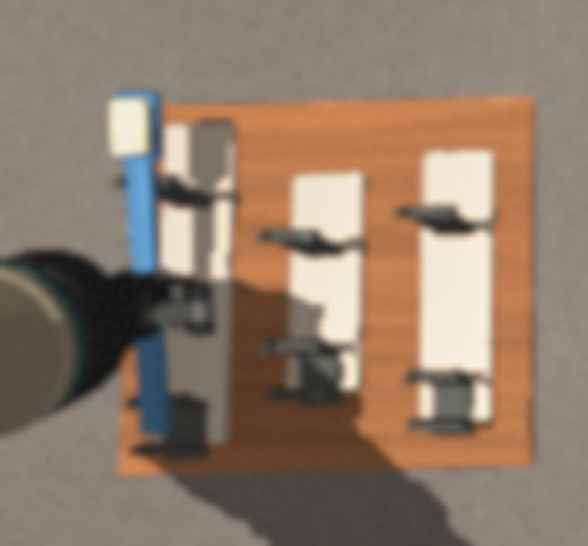

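>>> carry_out --pt "0 0 0 0 0 -0.4 16" --pt "0 0 0 0 0 0 22" --pt "0 0 0 0 0 0 32" --pt "0 0 0 0 0 0 32"

```text
clock: 12.25
tool_pos: [522.6, 319.1, 79.8]
tcp_rot: [0.704, -0.698, -0.105, -0.084]
force: [-1.0, 0.2, -0.1]
finger_gap: 32.1
```

Run:
```python
from rig import manip,vision
from h import *
s=manip.observe();print(s["tool_pos"],s["force"],s["torque"])
c=vision.camera("wrist");cv2.imwrite("pics/w9.png",c["pixels"])
```

```text
[522.61583571 319.10295934  79.78788082] [-0.9502259   0.1575264  -0.13967122] [-0.00692867  0.28046369  0.02150304]
```

View pics/w9.png

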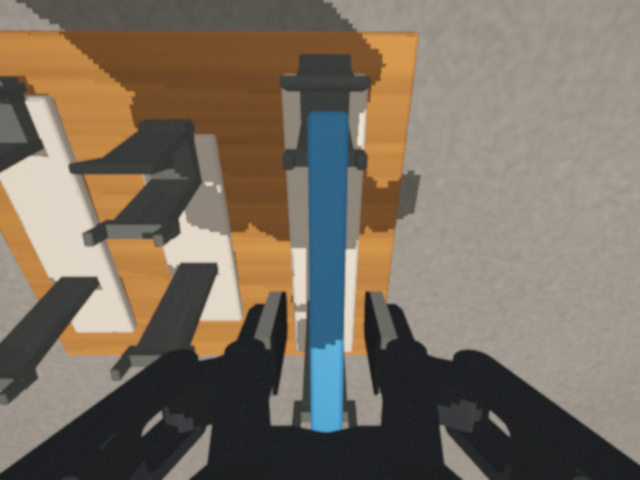

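>>> carry_out --pt "0 0 0 0 -10 0 32" --pt "0 0 0 0 -25 0 32" --pt "0 0 0 0 -40 0 32" --pt "0 0 0 0 -40 0 32" --pt "0 0 0 0 -30 0 36"

```text
clock: 12.92
tool_pos: [481.9, 316.3, 223.6]
tcp_rot: [0.703, -0.699, -0.104, -0.082]
force: [0.0, -0.0, 0.1]
finger_gap: 36.0
```

Run:
```python
from rig import manip,vision
from h import *
s=manip.observe();print(s["tool_pos"],s["force"],s["torque"])
screw(s,[540,-128,190],Rt(-11.6),10)
```

```text
[481.91542847 316.34746979 223.64723807] [ 0.01393933 -0.03646835  0.05076967] [-0.01023539  0.22932607  0.00485052]
row [-0.0033, 0.0232, 0.0263] [8.6, 4.4, -44.0] n 10 turn/row deg 2.0 shift 45.1
[[493, 273, 222], [502, 229, 219], [511, 185, 216], [519, 140, 213], [525, 96, 210], [530, 51, 206], [534, 6, 202], [537, -38, 198], [539, -83, 194], [540, -128, 190]]
```

>>> carry_out --pt "-0.003 0.022 0.026 8 0 -40 36" --pt "-0.003 0.022 0.026 8 2 -42 36" --pt "-0.003 0.022 0.026 8 4 -43 36" --pt "-0.003 0.022 0.026 8 4 -43 36" --pt "-0.003 0.022 0.026 8 4 -43 36" --pt "-0.003 0.022 0.026 8 4 -43 36" --pt "-0.003 0.022 0.026 8 4 -43 36" --pt "-0.003 0.022 0.026 8 4 -43 36" --pt "-0.003 0.022 0.026 8 4 -40 36" --pt "0 0 0 0 0 0 36"

```text
clock: 14.18
tool_pos: [537.8, -74.7, 211.5]
tcp_rot: [0.708, -0.701, 0.046, -0.072]
force: [-0.0, 0.4, -0.3]
finger_gap: 35.6
```

Run:
```python
from rig import manip,vision
from h import *
c=vision.camera("wrist");np.savez("w10.npz",**c);cv2.imwrite("pics/w10.png",c["pixels"])
c=vision.camera("top");np.savez("t10.npz",**c);cv2.imwrite("pics/t10.png",c["pixels"][180:330,90:460].repeat(2,0).repeat(2,1))
s=manip.observe();print(s["tool_pos"])
screw(s,[562,-133.7,50],Rt(-11.6),4)
```

```text
[537.75018745 -70.22568631 211.82697254]
row [-0.0042, 0.0101, 0.009] [7.9, 40.5, -15.0] n 4 turn/row deg 0.8 shift 43.9
[[545, -86, 171], [551, -102, 131], [557, -118, 90], [562, -134, 50]]
```

View pics/w10.png

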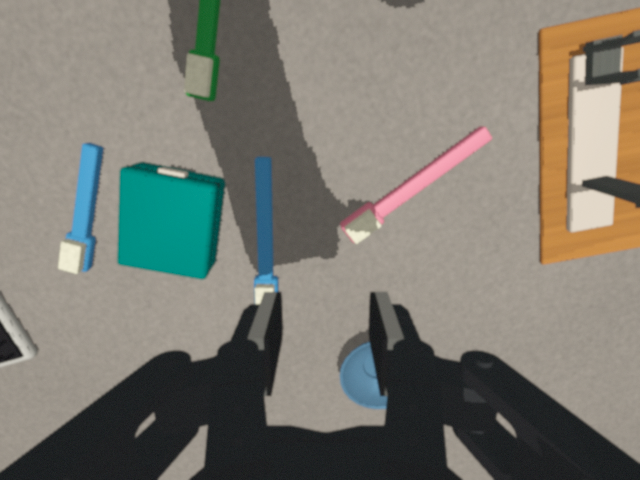

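View pics/t10.png

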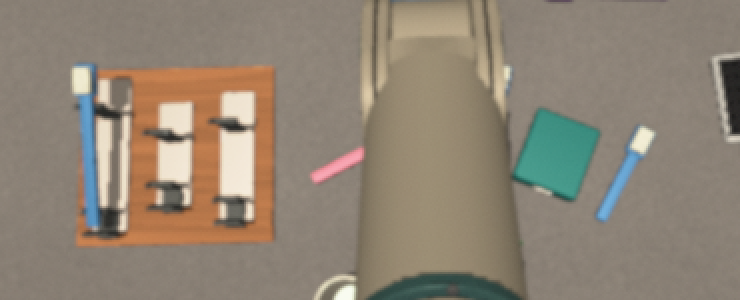

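Run:
```python
from h import *
c=np.load("w10.npz");im=c["pixels"]
a=cv2.resize(im[130:300,40:300],None,fx=3,fy=3,interpolation=2);cv2.imwrite("pics/w10c.png",a)
```

```text
(no output)
```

View pics/w10c.png

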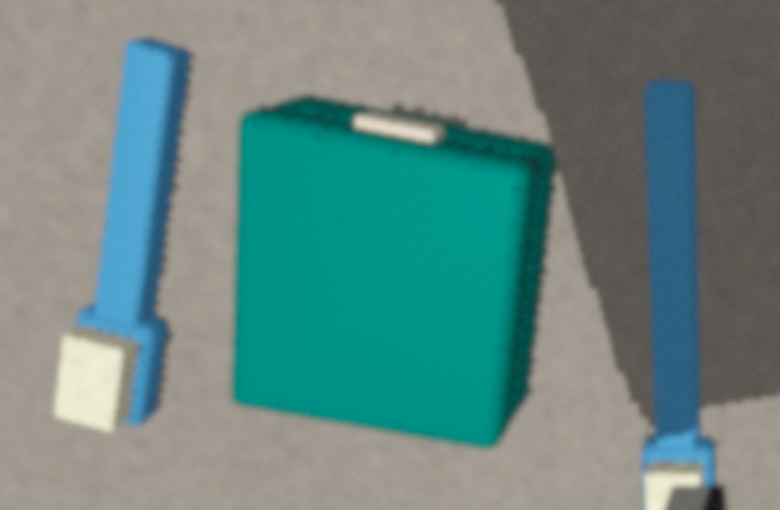

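Run:
```python
from h import *
c=np.load("w10.npz")
def P(a,z):return np.array([onz(c,u/3+40-.3,v/3+130-.3,z)[:2] for u,v in a])
for n,a,z,h in [("med",[(670,85),(677,436)],12,(77.5,42.5)),("short",[(151,45),(124,316)],12,(62.5,27.5))]:
    p=P(a,z);d=p[1]-p[0];L=np.linalg.norm(d);d/=L
    print(n,p.round(1).tolist(),"L",L.round(1),"yaw",np.degrees(np.arctan2(d[1],d[0])).round(2),"origin from tail",(p[0]+d*h[0]).round(1),"from junction",(p[1]-d*h[1]).round(1))
print(P([(240,115),(532,162),(495,445),(236,402)],40).round(1))
```

```text
med [[495.2, -120.2], [606.6, -143.1]] L 113.8 yaw -11.65 origin from tail [ 571.1 -135.8] from junction [ 565.  -134.5]
short [[458.6, -265.1], [536.0, -304.1]] L 86.7 yaw -26.76 origin from tail [ 514.4 -293.2] from junction [ 511.5 -291.7]
[[ 480.2 -231.7]
 [ 506.1 -157.5]
 [ 587.6 -191. ]
 [ 560.8 -262.1]]
```

Run:
```python
from rig import manip
from h import *
s=manip.observe();print(s["tool_pos"])
screw(s,[559.5,-133.3,60],Rt(-11.6),4)
```

```text
[537.75018745 -70.22568631 211.82697254]
row [-0.0042, 0.0101, 0.009] [7.3, 38.0, -15.0] n 4 turn/row deg 0.8 shift 41.5
[[544, -86, 174], [550, -101, 136], [555, -117, 98], [559, -133, 60]]
```

>>> carry_out --pt "-0.004 0.01 0.009 7.3 38 -15 28" --pt "-0.004 0.01 0.009 7.3 38 -15 28" --pt "-0.004 0.01 0.009 7.3 38 -15 28" --pt "-0.004 0.01 0.009 7.3 34 -15 28" --pt "0 0 0 0 0 0 28" --pt "0 0 0 0 0 0 28"

```text
clock: 15.02
tool_pos: [564.2, -120.7, 65.5]
tcp_rot: [0.707, -0.701, 0.063, -0.068]
force: [-0.8, -0.2, 0.7]
finger_gap: 27.8
```

Run:
```python
from rig import manip
from h import *
s=manip.observe();print(s["tool_pos"])
screw(s,[559.5,-133.3,30],Rt(-11.6),1)
screw(s,[559.5,-133.3,4],Rt(-11.6),3)
```

```text
[ 564.2150473  -120.72208604   65.45189915]
row [-0.0082, 0.0178, 0.0067] [-2.6, 35.3, -13.5] n 1 turn/row deg 1.2 shift 37.9
[[560, -133, 30]]
row [-0.0027, 0.0059, 0.0022] [-0.8, 20.5, -4.5] n 3 turn/row deg 0.4 shift 21.0
[[563, -125, 45], [561, -129, 24], [560, -133, 4]]
```

Align laterally first, then descend.

>>> carry_out --pt "-0.004 0.009 0.003 -1.5 10 -7 28" --pt "-0.004 0.009 0.003 -1.5 10 -7 28" --pt "0 0 0 0 0 0 28"

```text
clock: 15.4
tool_pos: [559.8, -132.9, 47.5]
tcp_rot: [-0.703, 0.704, -0.069, 0.073]
force: [-0.1, -0.3, 0.2]
finger_gap: 27.5
```

Run:
```python
from rig import manip,vision
from h import *
s=manip.observe();print(s["tool_pos"])
c=vision.camera("wrist");cv2.imwrite("pics/w11.png",c["pixels"])
screw(s,[559.5,-133.3,4],Rt(-11.6),3)
```

```text
[ 559.78784782 -132.9128299    47.45675294]
row [-0.0001, 0.0004, 0.0017] [-0.1, 14.5, -0.1] n 3 turn/row deg 0.1 shift 14.5
[[560, -133, 33], [560, -133, 18], [560, -133, 4]]
```

View pics/w11.png

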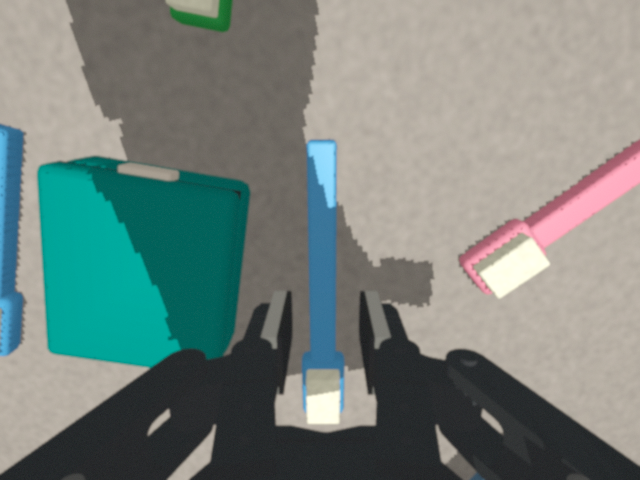

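>>> carry_out --pt "0 0 0.001 0 14.5 0 28" --pt "0 0 0.001 0 14.5 0 28" --pt "0 0 0 0 12 0 28" --pt "0 0 0 0 0 0 28"

```text
clock: 15.95
tool_pos: [560.4, -132.2, 3.5]
tcp_rot: [0.704, -0.703, 0.07, -0.072]
force: [-0.2, -0.2, -0.8]
finger_gap: 27.8
```

>>> carry_out --pt "0 0 0 0 0 -1 22" --pt "0 0 0 0 0 0 18" --pt "0 0 0 0 0 0 5" --pt "0 0 0 0 0 0 5" --pt "0 0 0 0 0 0 5"

```text
clock: 16.58
tool_pos: [561.1, -133.4, 4.5]
tcp_rot: [0.704, -0.703, 0.069, -0.073]
force: [-0.6, -0.6, -0.0]
finger_gap: 12.9
```

>>> carry_out --pt "0 0 0 0 -6 0 5" --pt "0 0 0 0 -15 0 5" --pt "0 0 0 0 -30 0 5" --pt "0 0 0 0 -40 0 5" --pt "0 0 0 0 -40 0 5" --pt "0 0 0 0 -40 0 5" --pt "0 0 0 0 -20 0 5" --pt "0 0 0 0 0 0 5"

```text
clock: 17.58
tool_pos: [560.3, -133.4, 208.4]
tcp_rot: [-0.704, 0.704, -0.067, 0.074]
force: [-0.5, -0.3, -0.3]
finger_gap: 12.9
```

Run:
```python
from rig import manip,vision
from h import *
c=vision.camera("wrist");np.savez("w12.npz",**c);cv2.imwrite("pics/w12.png",c["pixels"])
s=manip.observe();print(s["tool_pos"])
```

```text
[ 559.77322022 -133.26887423  207.410902  ]
```

View pics/w12.png

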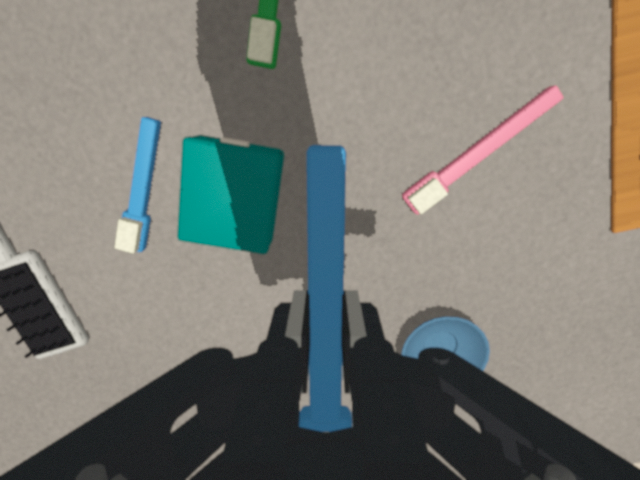

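Run:
```python
from rig import manip
from h import *
s=manip.observe();R=rot(s).as_matrix();p=s["tool_pos"]
c=np.load("w12.npz");M=c["camera_from_world"];o=-M[:3,:3].T@M[:3,3];print(R.T@(o-p))
def tool(u,v,y):
    o,d=ray(c,u,v);o=R.T@(o-p);d=R.T@d;return o+d*(y-o[1])/d[1]
print(tool(327,147,-7.5),tool(326,408,-7.5))
O=np.array([571.,-135.7]);d=np.array([np.cos(np.radians(-11.6)),np.sin(np.radians(-11.6))]);print("grasp bx",(np.array([561.1,-133.4])-O)@d)
q,Rq=place("M",12,4,60);screw(s,q,Rq,8)
```

```text
[-7.60822146e+01 -1.43929617e+02 -8.19702491e-02]
[-65.68644264  -7.5          0.67894409] [46.48748859 -7.5         0.32105172]
grasp bx -10.1602741896692
row [0.0038, -0.0288, -0.0315] [-9.3, 7.4, 37.2] n 8 turn/row deg 2.5 shift 39.1
[[558, -95, 200], [556, -57, 192], [552, -19, 185], [548, 19, 177], [543, 57, 168], [537, 95, 160], [530, 132, 151], [523, 170, 142]]
```

>>> carry_out --pt "0.003 -0.025 -0.03 -6 3 25 5" --pt "0.004 -0.028 -0.031 -9 6 37 5" --pt "0.004 -0.028 -0.031 -9 7 37 5" --pt "0.004 -0.028 -0.031 -9 7 37 5" --pt "0.004 -0.028 -0.031 -9 7 37 5" --pt "0.004 -0.028 -0.031 -9 7 37 5" --pt "0.004 -0.028 -0.031 -9 6 35 5" --pt "0 0 0 0 0 0 5"

```text
clock: 18.62
tool_pos: [525.2, 122.5, 149.3]
tcp_rot: [0.704, -0.702, -0.076, -0.076]
force: [-0.0, -0.1, -0.9]
finger_gap: 13.0
```

Run:
```python
from rig import manip,vision
from h import *
s=manip.observe();print(s["tool_pos"])
q,Rq=place("M",11,4,60);screw(s,q,Rq,3)
```

```text
[525.19319312 122.54533101 149.29517421]
row [0.0013, -0.0104, -0.0151] [-0.8, 2.3, 15.7] n 3 turn/row deg 1.1 shift 15.9
[[525, 138, 147], [524, 154, 144], [524, 170, 142]]
```

>>> carry_out --pt "0.001 -0.01 -0.015 -0.8 2 16 5" --pt "0.001 -0.01 -0.015 -0.8 2 16 5" --pt "0.001 -0.01 -0.015 -0.8 2 14 5" --pt "0 0 0 0 0 0 5" --pt "0 0 0 0 0 0 5"

```text
clock: 19.25
tool_pos: [522.2, 163.8, 139.3]
tcp_rot: [-0.7, 0.702, 0.099, 0.081]
force: [0.2, -0.6, -0.3]
finger_gap: 12.8
```

Run:
```python
from rig import manip,vision
from h import *
s=manip.observe();print(s["tool_pos"])
q,Rq=place("M",11,4,22);screw(s,q,Rq,2)
c=vision.camera("side");np.savez("s13.npz",**c)
cv2.imwrite("pics/s13.png",cv2.resize(c["pixels"][100:230,190:330],None,fx=5,fy=5,interpolation=2))
def pr(P):return ((proj(c,P)-[190,100])*5).round(0)
R=rot(s).as_matrix()
for t in [(-66.5,4,0),(-66.5,-8,0),(88.5,4,0),(88.5,-8,0),(0,0,0)]:print(t,pr(s["tool_pos"]+R@np.array(t)))
```

```text
[522.19585328 163.75691852 139.34752324]
row [0.004, -0.0025, -0.0035] [-3.6, 17.3, 3.0] n 2 turn/row deg 0.3 shift 17.9
[[523, 167, 122], [524, 170, 104]]
(-66.5, 4, 0) [249. 362.]
(-66.5, -8, 0) [239. 342.]
(88.5, 4, 0) [557. 197.]
(88.5, -8, 0) [550. 175.]
(0, 0, 0) [380. 283.]
```

View pics/s13.png

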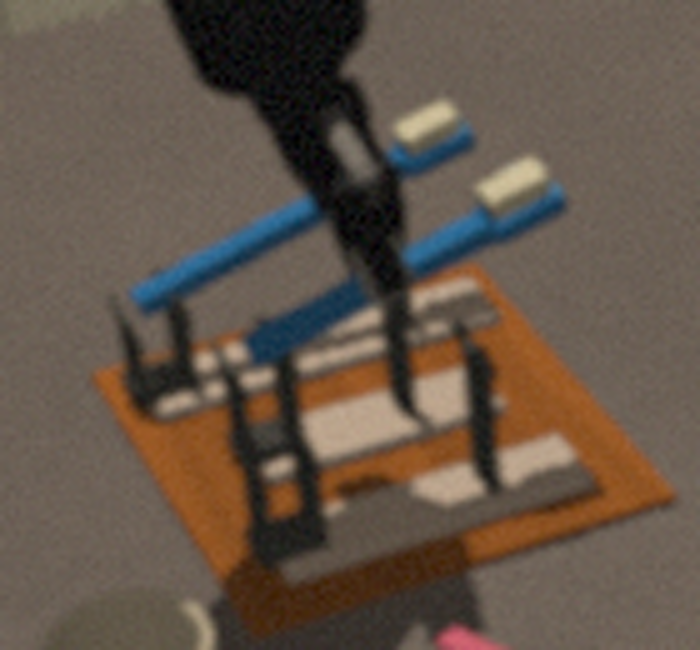

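>>> carry_out --pt "0.004 -0.002 -0.003 -3.6 15 4 5" --pt "0.002 -0.002 -0.003 -2.5 15 2.5 5" --pt "0 0 0 0 0 0 5"

```text
clock: 19.68
tool_pos: [524.9, 166.6, 109.5]
tcp_rot: [0.701, -0.701, -0.101, -0.083]
force: [-0.1, -0.2, 0.5]
finger_gap: 12.4
```

Run:
```python
from rig import manip,vision
from h import *
c=vision.camera("wrist");cv2.imwrite(f"pics/w14.png",c["pixels"])
s=manip.observe();print(s["tool_pos"],s["force"])
for dz in (22,3,):
  p,R=place("M",11,4,dz);print(p)
  screw(s,p,R,2)
```

```text
[525.07418528 166.45650099 110.01334774] [-1.18871962 -0.72923441  0.18136856]
[523.84529346 169.63373609 104.01669381]
row [0.0024, -0.0035, -0.0001] [-1.3, 2.7, 1.6] n 2 turn/row deg 0.2 shift 3.4
[[524, 168, 107], [524, 170, 104]]
[523.84529346 169.63373609  85.01669381]
row [0.0024, -0.0035, -0.0001] [-3.8, 11.9, 1.6] n 2 turn/row deg 0.2 shift 12.6
[[524, 168, 98], [524, 170, 85]]
```

View pics/w14.png

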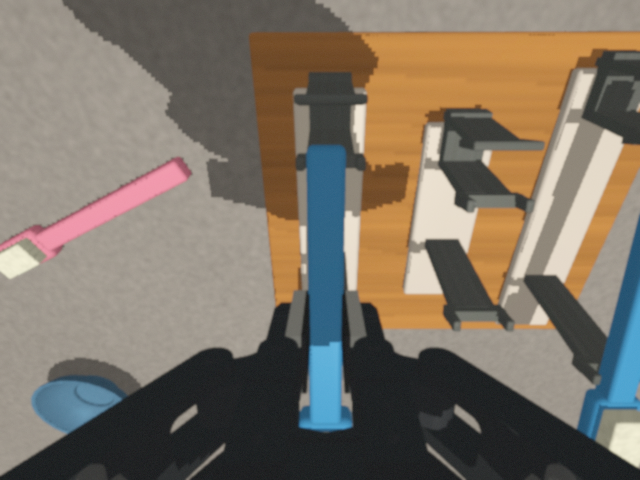

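>>> carry_out --pt "0.002 -0.003 0 -3.4 11 1.4 5" --pt "0.002 -0.003 0 -3.4 11 1.2 5" --pt "0 0 0 0 0 0 5"

```text
clock: 20.1
tool_pos: [525.6, 167.0, 88.6]
tcp_rot: [0.702, -0.7, -0.102, -0.084]
force: [-0.8, -1.2, 0.6]
finger_gap: 12.7
```

Run:
```python
from rig import manip,vision
from h import *
c=vision.camera("wrist");cv2.imwrite(f"pics/w15.png",cv2.resize(c["pixels"][60:220,240:420],None,fx=3,fy=3,interpolation=2))
s=manip.observe();print(s["tool_pos"],s["force"])
for dz in (0,):
  p,R=place("M",11,4,dz);print(p)
  screw(s,p,R,2)
```

```text
[525.98075565 167.1026834   89.11302529] [-0.09376986  0.1483306   0.16608378]
[523.84529346 169.63373609  82.01669381]
row [0.0014, -0.0027, 0.0015] [-1.9, 3.2, 1.3] n 2 turn/row deg 0.2 shift 3.9
[[525, 168, 86], [524, 170, 82]]
```

View pics/w15.png

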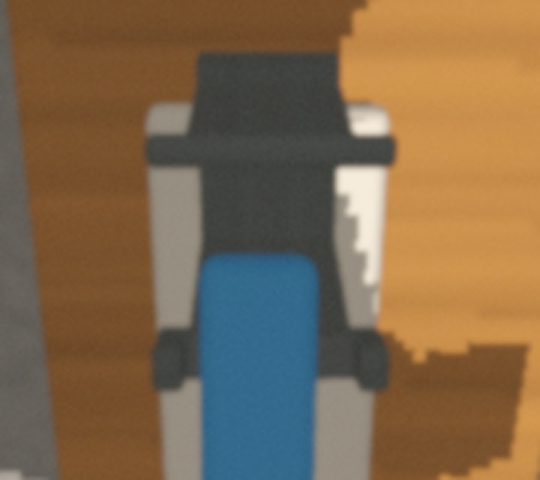

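>>> carry_out --pt "0 0 0 -2.2 2.5 1.5 5" --pt "0 0 0 -1.4 2 1 5" --pt "0 0 0 0 0 0 5"

```text
clock: 20.52
tool_pos: [524.8, 169.2, 85.9]
tcp_rot: [0.701, -0.7, -0.103, -0.086]
force: [0.1, -0.1, 0.1]
finger_gap: 12.5
```

>>> carry_out --pt "0 0 0 -1.2 1.8 0.6 5" --pt "0 0 0 0 0 0 5"

```text
clock: 20.78
tool_pos: [524.4, 169.8, 84.2]
tcp_rot: [0.701, -0.7, -0.103, -0.086]
force: [-0.5, -0.2, 0.5]
finger_gap: 12.3
```

>>> carry_out --pt "0 0 0 -0.6 1.5 0 5" --pt "0 0 0 -0.3 1 0 5"

```text
clock: 21.02
tool_pos: [524.4, 169.8, 82.3]
tcp_rot: [0.701, -0.7, -0.103, -0.087]
force: [-6.7, -1.8, 17.3]
finger_gap: 12.8
```

>>> carry_out --pt "0 0 0 0 -0.3 0 5"

```text
clock: 21.15
tool_pos: [524.2, 169.8, 82.7]
tcp_rot: [0.701, -0.7, -0.104, -0.087]
force: [0.2, -0.3, -0.4]
finger_gap: 12.2
```

Run:
```python
from rig import manip,vision
from h import *
s=manip.observe();print(s["tool_pos"],s["force"],s["torque"],np.degrees(np.arcsin(rot(s).as_matrix()[2,0])))
c=vision.camera("side")
cv2.imwrite("pics/s16.png",cv2.resize(c["pixels"][110:230,190:330],None,fx=5,fy=5,interpolation=2))
c=vision.camera("wrist");cv2.imwrite(f"pics/w16.png",cv2.resize(c["pixels"][60:220,240:420],None,fx=3,fy=3,interpolation=2))
```

```text
[524.2428477  169.81472593  82.72095055] [ 0.17235236 -0.26960157 -0.43631093] [-0.02225152  0.29173534  0.01127691] 15.467430955990924
```

View pics/s16.png

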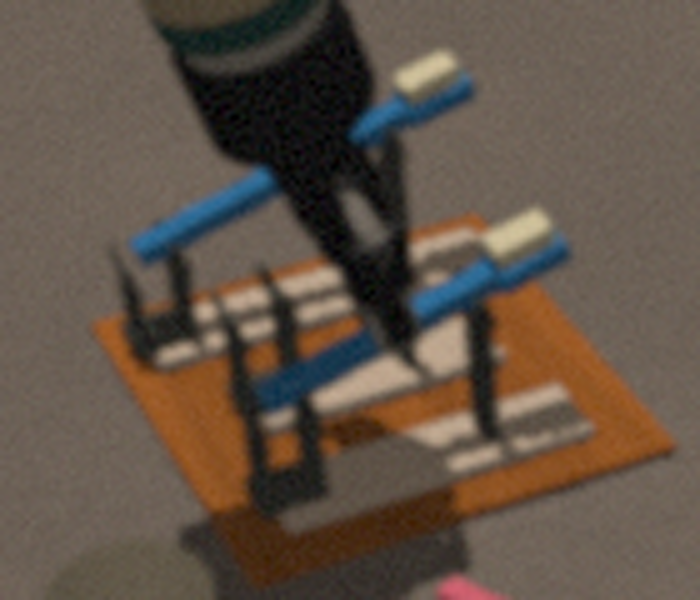

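View pics/w16.png

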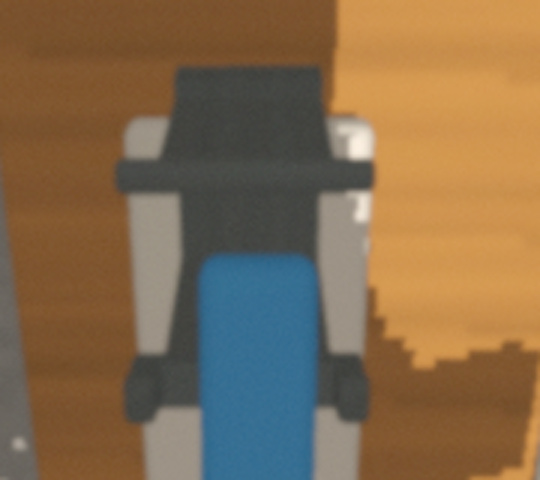

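>>> carry_out --pt "0 0 0 0 0 -1 5" --pt "0 0 0 0 0 0 15" --pt "0 0 0 0 0 0 20" --pt "0 0 0 0 0 0 30" --pt "0 0 0 0 0 0 30"

```text
clock: 21.88
tool_pos: [524.3, 168.6, 82.1]
tcp_rot: [0.701, -0.7, -0.103, -0.087]
force: [0.6, 0.4, 0.1]
finger_gap: 30.2
```

Run:
```python
from rig import manip,vision
from h import *
s=manip.observe();print(s["tool_pos"],s["force"],s["torque"])
c=vision.camera("wrist");cv2.imwrite("pics/w17.png",c["pixels"])
```

```text
[524.33744158 168.61429988  82.11018152] [0.57420823 0.36008788 0.07788802] [-0.03727923  0.307906    0.04916205]
```

View pics/w17.png

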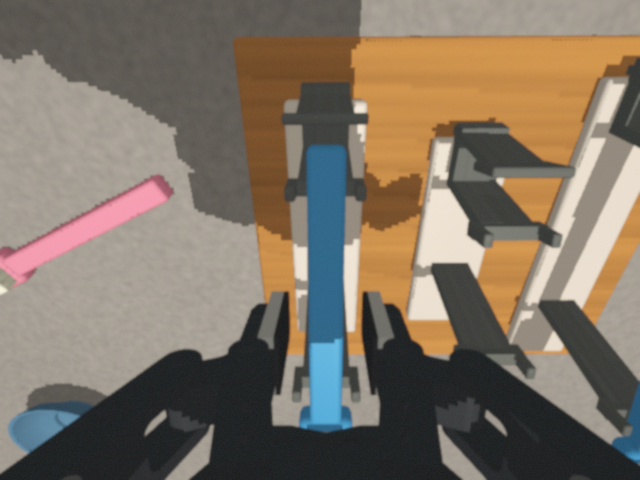

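>>> carry_out --pt "0 0 0 0 -10 0 30" --pt "0 0 0 0 -25 0 30" --pt "0 0 0 0 -40 0 30" --pt "0 0 0 0 -40 0 30" --pt "0 0 0 0 -30 0 30"

```text
clock: 22.55
tool_pos: [483.4, 167.3, 223.3]
tcp_rot: [-0.7, 0.702, 0.102, 0.084]
force: [1.2, 0.1, -0.1]
finger_gap: 29.9
```

Run:
```python
from rig import manip,vision
from h import *
s=manip.observe();print(s["tool_pos"],s["force"],s["torque"])
screw(s,[485,-278,170],Rt(-26.8),10)
```

```text
[483.38666952 167.33710868 223.31320772] [ 1.23465443  0.14974734 -0.12460736] [-0.02018698  0.30033029 -0.01624433]
row [-0.006, 0.049, 0.0259] [8.2, 6.2, -44.2] n 10 turn/row deg 3.2 shift 45.4
[[494, 123, 220], [502, 79, 215], [508, 34, 211], [512, -11, 206], [513, -56, 200], [512, -101, 195], [509, -145, 189], [503, -190, 182], [495, -234, 176], [485, -278, 170]]
```

>>> carry_out --pt "-0.006 0.049 0.026 8 4 -40 30" --pt "-0.006 0.049 0.026 8 6 -44 30" --pt "-0.006 0.049 0.026 8 6 -44 30" --pt "-0.006 0.049 0.026 8 6 -44 30" --pt "-0.006 0.049 0.026 8 6 -44 30" --pt "-0.006 0.049 0.026 8 6 -44 30" --pt "-0.006 0.049 0.026 8 6 -44 30" --pt "-0.006 0.049 0.026 8 6 -44 30" --pt "-0.006 0.049 0.026 8 6 -44 30" --pt "0 0 0 0 0 0 30"

```text
clock: 23.8
tool_pos: [493.5, -239.9, 181.1]
tcp_rot: [0.692, -0.689, 0.142, -0.161]
force: [0.2, -0.5, 0.4]
finger_gap: 29.8
```

Run:
```python
from rig import manip,vision
from h import *
c=vision.camera("wrist");np.savez("w18.npz",**c);cv2.imwrite("pics/w18.png",c["pixels"])
s=manip.observe();print(s["tool_pos"])
screw(s,[502.6,-287.3,60],Rt(-26.8),4)
c=vision.camera("top");cv2.imwrite("pics/t18.png",c["pixels"][180:330,90:460].repeat(2,0).repeat(2,1))
```

```text
[ 494.30184424 -237.22942667  181.52553117]
row [-0.0031, 0.01, 0.0063] [6.8, 30.4, -10.7] n 4 turn/row deg 0.7 shift 32.9
[[497, -250, 151], [499, -262, 121], [501, -275, 90], [503, -287, 60]]
```

View pics/w18.png

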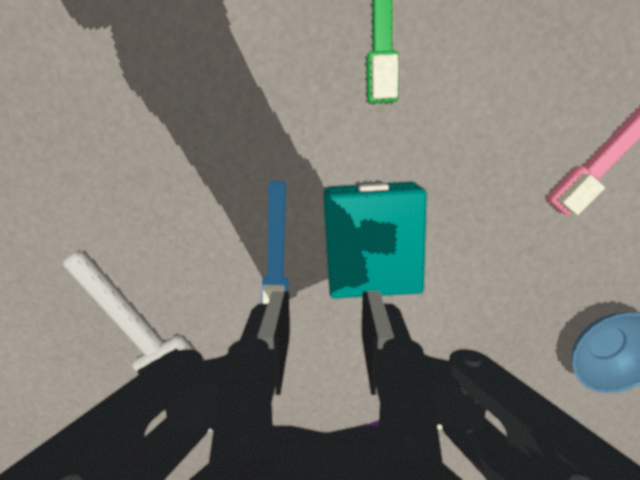

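View pics/t18.png

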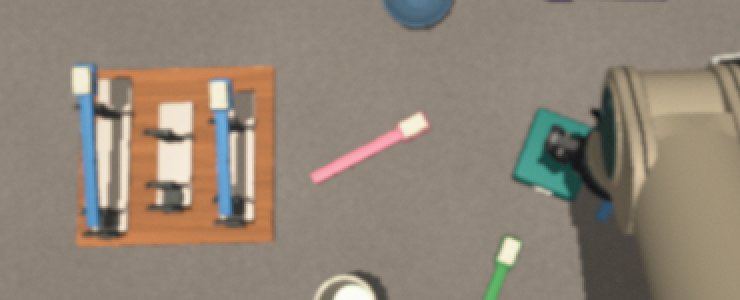

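Run:
```python
from rig import manip
from h import *
c=np.load("w18.npz")
p=np.array([onz(c,277.5,182.5,12)[:2],onz(c,274.5,279,12)[:2]]);d=p[1]-p[0];L=np.linalg.norm(d);d/=L
print(p,L,np.degrees(np.arctan2(d[1],d[0])),p[0]+d*62.5)
hsv,cs=comps(c,(98,120,40),(115,255,255),100)
for st,ce,m in cs:print(st,ce)
s=manip.observe()
g=p[0]+d*50;print("grasp",g)
screw(s,[*(p[0]+d*50),60],Rt(-27),4)
```

```text
[[ 459.2118977  -265.01762163]
 [ 535.80104159 -307.19500443]] 87.4347103915581 -28.84142848050573 [ 513.95927974 -295.16681997]
[ 263  181   25  111 1697] [275.85916323 234.47967001]
grasp [ 503.00980333 -289.1369803 ]
row [-0.0033, 0.0117, 0.0064] [7.1, 30.5, -11.5] n 4 turn/row deg 0.8 shift 33.4
[[497, -249, 151], [500, -262, 121], [502, -276, 91], [503, -289, 60]]
```

>>> carry_out --pt "-0.003 0.016 0.006 7 30.5 -12.5 28" --pt "-0.003 0.016 0.006 7 30.5 -12.5 28" --pt "-0.003 0.016 0.006 7 30.5 -12.5 28" --pt "-0.003 0.016 0.006 6 25 -12.5 28" --pt "0 0 0 0 0 0 28" --pt "0 0 0 0 0 0 28"

```text
clock: 24.65
tool_pos: [506.1, -281.7, 66.5]
tcp_rot: [0.69, -0.685, 0.162, -0.168]
force: [0.2, 0.7, 0.2]
finger_gap: 28.0
```

Run:
```python
from rig import manip
from h import *
s=manip.observe();print(s["tool_pos"])
screw(s,[502.8,-288.5,45],Rt(-28),2)
```

```text
[ 506.12950976 -281.68734588   66.46679419]
row [-0.0039, 0.0082, 0.0033] [0.0, 10.7, -3.9] n 2 turn/row deg 0.6 shift 11.4
[[505, -285, 56], [503, -288, 45]]
```

>>> carry_out --pt "-0.004 0.008 0.003 0 10.7 -4 28" --pt "-0.004 0.008 0.003 0 10 -4 28" --pt "0 0 0 0 0 0 28"

```text
clock: 25.02
tool_pos: [503.8, -287.9, 46.8]
tcp_rot: [-0.686, 0.687, -0.169, 0.172]
force: [0.3, -1.1, 0.3]
finger_gap: 28.0
```

Run:
```python
from rig import manip,vision
from h import *
c=vision.camera("wrist");cv2.imwrite("pics/w19.png",c["pixels"])
s=manip.observe();print(s["tool_pos"])
screw(s,[502.8,-288.5,4],Rt(-28),3)
```

```text
[ 504.20127975 -287.7874963    47.20656273]
row [-0.0, 0.0007, 0.0014] [-0.3, 14.4, -0.4] n 3 turn/row deg 0.1 shift 14.4
[[504, -288, 33], [503, -288, 18], [503, -288, 4]]
```

View pics/w19.png

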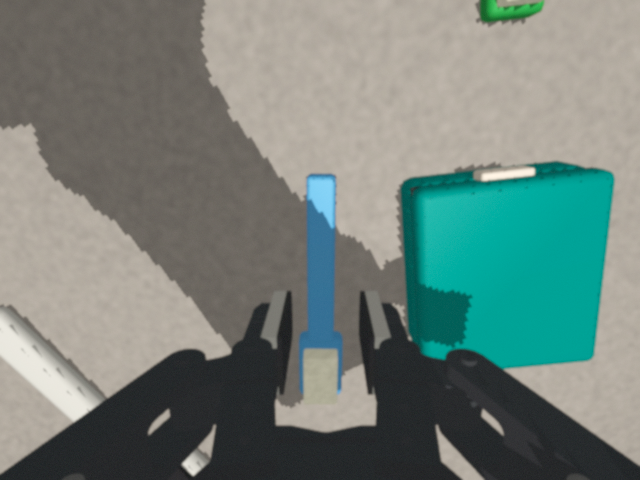

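>>> carry_out --pt "0 0 0.001 -0.3 14.4 -0.5 28" --pt "0 0 0.001 -0.3 14.4 -0.5 28" --pt "0 0 0 0 12.5 -0.5 28" --pt "0 0 0 0 0 0 28"

```text
clock: 25.58
tool_pos: [502.7, -288.9, 2.5]
tcp_rot: [-0.686, 0.686, -0.17, 0.171]
force: [0.2, -0.5, -0.0]
finger_gap: 27.9
```

>>> carry_out --pt "0 0 0 0 0 0 22" --pt "0 0 0 0 0 0 18" --pt "0 0 0 0 0 0 5" --pt "0 0 0 0 0 0 5" --pt "0 0 0 0 0 0 5"

```text
clock: 26.2
tool_pos: [503.5, -289.1, 3.5]
tcp_rot: [-0.686, 0.686, -0.169, 0.172]
force: [0.0, 0.0, -0.5]
finger_gap: 12.4
```

>>> carry_out --pt "0 0 0 0 -6 0 5" --pt "0 0 0 0 -15 0 5" --pt "0 0 0 0 -30 0 5" --pt "0 0 0 0 -40 0 5" --pt "0 0 0 0 -40 0 5" --pt "0 0 0 0 -40 0 5" --pt "0 0 0 0 -20 0 5" --pt "0 0 0 0 0 0 5"

```text
clock: 27.2
tool_pos: [503.2, -288.4, 207.2]
tcp_rot: [-0.686, 0.687, -0.167, 0.172]
force: [-1.2, -0.2, 0.1]
finger_gap: 12.5
```

Run:
```python
from rig import manip,vision
from h import *
c=vision.camera("wrist");np.savez("w20.npz",**c);cv2.imwrite("pics/w20.png",c["pixels"])
s=manip.observe();print(s["tool_pos"])
q,Rq=place("S",12,4,75);screw(s,q,Rq,13)
```

```text
[ 502.67970027 -288.31365201  206.25391856]
row [0.0053, -0.0395, -0.0192] [-9.1, 3.2, 40.5] n 13 turn/row deg 2.5 shift 41.6
[[514, -248, 203], [523, -208, 200], [531, -167, 197], [537, -126, 193], [542, -85, 190], [545, -43, 187], [547, -2, 183], [547, 40, 179], [545, 81, 175], [542, 122, 171], [537, 163, 167], [531, 204, 162], [523, 245, 157]]
```

View pics/w20.png

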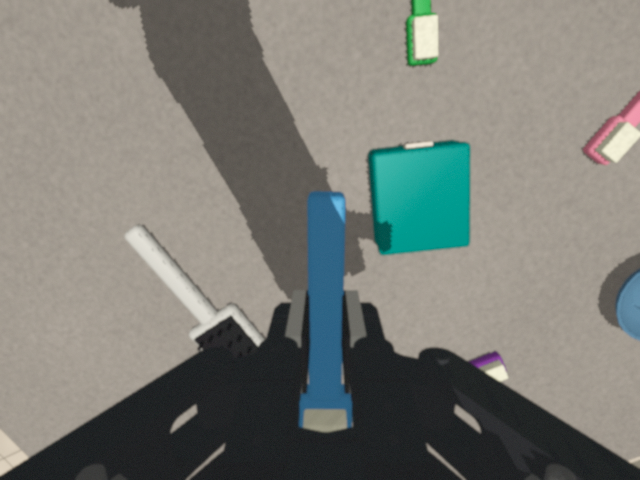

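Run:
```python
from rig import manip
from h import *
s=manip.observe();R=rot(s).as_matrix();p=s["tool_pos"]
c=np.load("w20.npz");M=c["camera_from_world"];o=-M[:3,:3].T@M[:3,3];print(R.T@(o-p))
def tool(u,v,y):
    o,d=ray(c,u,v);o=R.T@(o-p);d=R.T@d;return o+d*(y-o[1])/d[1]
print(tool(327,193,-8))
q,Rq=place("S",12,4,100);screw(s,q,Rq,13)
```

```text
[ -76.1316836  -143.92764938    0.32426917]
[-49.56401932  -8.           1.09000985]
row [0.0053, -0.0395, -0.0192] [-8.8, 1.3, 40.6] n 13 turn/row deg 2.5 shift 41.5
[[514, -248, 205], [523, -208, 204], [531, -167, 202], [538, -126, 201], [543, -85, 200], [546, -44, 198], [547, -2, 196], [547, 39, 195], [546, 81, 193], [542, 122, 190], [538, 163, 188], [531, 204, 185], [523, 245, 182]]
```

>>> carry_out --pt "0.005 -0.03 -0.015 -7 1 30 5" --pt "0.005 -0.04 -0.019 -9 1.3 40.5 5" --pt "0.005 -0.04 -0.019 -9 1.3 40.5 5" --pt "0.005 -0.04 -0.019 -9 1.3 40.5 5" --pt "0.005 -0.04 -0.019 -9 1.3 40.5 5" --pt "0.005 -0.04 -0.019 -9 1.3 40.5 5" --pt "0.005 -0.04 -0.019 -9 1.3 40.5 5" --pt "0.005 -0.04 -0.019 -9 1.3 40.5 5" --pt "0.005 -0.04 -0.019 -9 1.3 40.5 5" --pt "0.005 -0.04 -0.019 -9 1.3 40.5 5"

```text
clock: 28.5
tool_pos: [531.7, 119.2, 178.2]
tcp_rot: [0.704, -0.703, -0.033, -0.096]
force: [1.0, 1.0, -0.2]
finger_gap: 12.7
```

Run:
```python
from rig import manip
from h import *
s=manip.observe();print(s["tool_pos"])
q,Rq=place("S",12.5,4,95);screw(s,q,Rq,4)
```

```text
[531.70914004 119.17243267 178.2032881 ]
row [0.004, -0.0297, -0.0198] [-3.6, -0.1, 31.3] n 4 turn/row deg 2.1 shift 31.5
[[531, 151, 178], [529, 182, 178], [526, 214, 177], [523, 245, 177]]
```

>>> carry_out --pt "0.004 -0.03 -0.02 -3.6 -3 31 5" --pt "0.004 -0.03 -0.02 -3.6 -2 31 5" --pt "0.004 -0.03 -0.02 -3.6 -1 31 5" --pt "0.004 -0.03 -0.02 -3 0 22 5" --pt "0 0 0 0 0 0 5" --pt "0 0 0 0 0 0 5"

```text
clock: 29.25
tool_pos: [515.1, 239.5, 175.2]
tcp_rot: [0.702, -0.701, -0.104, -0.073]
force: [0.7, 0.0, -0.5]
finger_gap: 12.6
```

Run:
```python
from rig import manip
from h import *
s=manip.observe();print(s["tool_pos"])
q,Rq=place("S",12.5,4,45);screw(s,q,Rq,3)
```

```text
[515.06960195 239.49202082 175.18308333]
row [0.0002, 0.0046, -0.0035] [-1.5, 16.3, 1.7] n 3 turn/row deg 0.3 shift 16.5
[[518, 241, 159], [520, 243, 143], [523, 245, 127]]
```

>>> carry_out --pt "0 0.005 -0.003 -1.5 16 1.7 5" --pt "0 0.005 -0.003 -1.5 16 1.7 5" --pt "0 0.004 -0.002 -1.5 14 1.7 5" --pt "0 0 0 0 0 0 5"

```text
clock: 29.75
tool_pos: [524.1, 237.0, 127.3]
tcp_rot: [-0.7, 0.702, 0.098, 0.084]
force: [-0.4, -0.4, -1.4]
finger_gap: 12.5
```

Run:
```python
from rig import manip,vision
from h import *
c=vision.camera("wrist");cv2.imwrite("pics/w21.png",c["pixels"])
s=manip.observe();print(s["tool_pos"])
q,Rq=place("S",12.5,4,22);screw(s,q,Rq,2)
```

```text
[524.45258027 237.0632395  127.8806583 ]
row [0.0037, -0.0055, -0.0018] [-3.8, 11.5, 4.0] n 2 turn/row deg 0.4 shift 12.8
[[524, 241, 116], [523, 245, 104]]
```

View pics/w21.png

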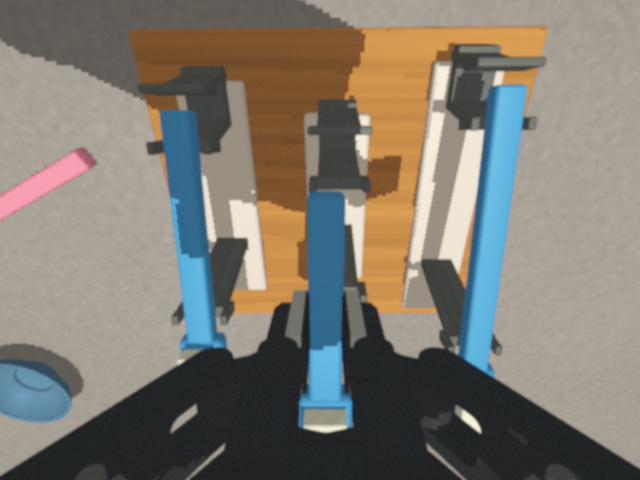

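>>> carry_out --pt "0.004 -0.005 -0.002 -3.5 9 4 5" --pt "0.002 -0.003 -0.001 -3.5 9 3.5 5" --pt "0 0 0 0 0 0 5"

```text
clock: 30.18
tool_pos: [522.7, 244.2, 108.4]
tcp_rot: [0.702, -0.7, -0.102, -0.083]
force: [-0.6, 1.3, 0.3]
finger_gap: 12.7
```

Run:
```python
from rig import manip,vision
from h import *
c=vision.camera("wrist");cv2.imwrite("pics/w22.png",cv2.resize(c["pixels"][80:240,240:420],None,fx=3,fy=3,interpolation=2))
s=manip.observe();print(s["tool_pos"])
q,Rq=place("S",12.5,4,4);screw(s,q,Rq,2)
```

```text
[522.9840844  244.13349933 108.74807461]
row [0.0003, -0.0023, 0.0005] [-3.0, 11.2, 0.4] n 2 turn/row deg 0.1 shift 11.6
[[523, 245, 97], [523, 245, 86]]
```

View pics/w22.png

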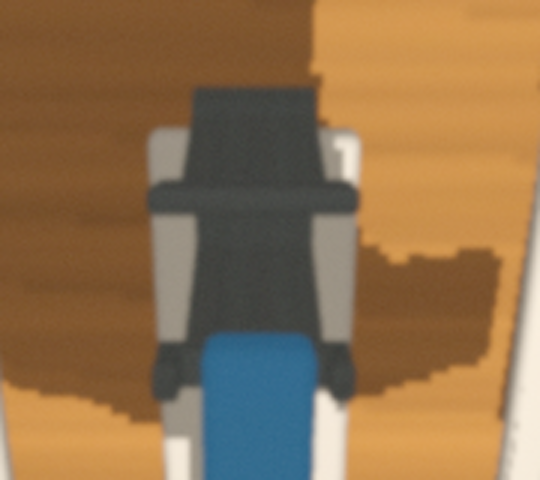

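>>> carry_out --pt "0 -0.001 0 -3 11 -0.3 5" --pt "0 -0.001 0 -2.8 9 -0.2 5" --pt "0 0 0 0 0 0 5"

```text
clock: 30.6
tool_pos: [522.6, 243.7, 86.7]
tcp_rot: [0.702, -0.7, -0.103, -0.083]
force: [0.0, -0.1, -0.4]
finger_gap: 12.5
```

Run:
```python
from rig import manip,vision
from h import *
c=vision.camera("wrist");cv2.imwrite("pics/w23.png",cv2.resize(c["pixels"][80:240,240:420],None,fx=3,fy=3,interpolation=2))
s=manip.observe();print(s["tool_pos"])
q,Rq=place("S",12.5,4,0);print(q);screw(s,q,Rq,2)
```

```text
[522.83497274 243.85852396  87.01538306]
[522.89711966 244.8882254   81.62846524]
row [0.0001, -0.0013, 0.0009] [-0.7, 2.6, 0.5] n 2 turn/row deg 0.1 shift 2.7
[[523, 244, 84], [523, 245, 82]]
```

View pics/w23.png

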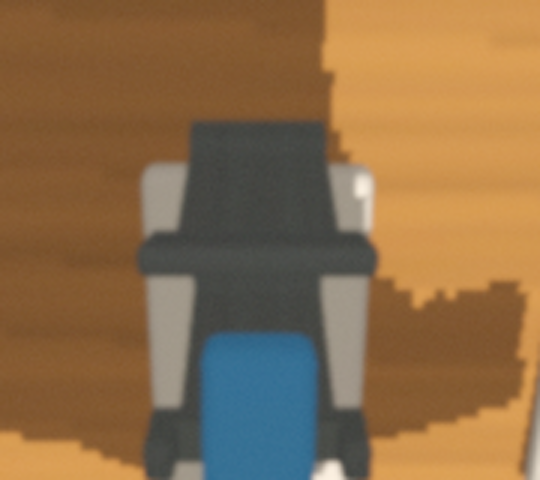

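Centred in the notch. Lowering gently.

>>> carry_out --pt "0 0 0 -0.7 2.5 0 5" --pt "0 0 0 -0.3 0.8 0 5"

```text
clock: 30.9
tool_pos: [523.0, 244.1, 83.7]
tcp_rot: [0.703, -0.699, -0.103, -0.083]
force: [-0.2, -0.2, -0.1]
finger_gap: 12.3
```

>>> carry_out --pt "0 0 0 -0.4 1.4 0 5"

```text
clock: 31.02
tool_pos: [523.1, 244.1, 82.3]
tcp_rot: [0.703, -0.699, -0.103, -0.083]
force: [-0.1, 0.1, 0.2]
finger_gap: 13.0
```

>>> carry_out --pt "0 0 0 -0.4 1.4 0 5"

```text
clock: 31.15
tool_pos: [523.2, 244.1, 80.9]
tcp_rot: [0.703, -0.699, -0.103, -0.083]
force: [-0.9, 0.2, -0.2]
finger_gap: 12.7
```

>>> carry_out --pt "0 0 0 -0.4 1.2 0 5"

```text
clock: 31.28
tool_pos: [523.3, 244.2, 80.5]
tcp_rot: [0.703, -0.699, -0.104, -0.084]
force: [-6.2, -2.4, 19.0]
finger_gap: 12.7
```

>>> carry_out --pt "0 0 0 -0.4 1 0 5"

```text
clock: 31.4
tool_pos: [523.2, 244.2, 80.6]
tcp_rot: [0.702, -0.699, -0.104, -0.084]
force: [-5.4, -2.2, 12.0]
finger_gap: 12.7
```

Contact is felt, so I'll relax and release.

>>> carry_out --pt "0 0 0 0 0 0 5" --pt "0 0 0 0 0 0 15" --pt "0 0 0 0 0 0 20" --pt "0 0 0 0 0 0 28" --pt "0 0 0 0 0 0 28"

```text
clock: 32.02
tool_pos: [523.4, 244.2, 80.7]
tcp_rot: [0.703, -0.699, -0.104, -0.085]
force: [-0.3, 1.0, 0.3]
finger_gap: 28.1
```

Run:
```python
from rig import manip,vision
from h import *
s=manip.observe();print(s["tool_pos"],s["force"],s["torque"])
c=vision.camera("wrist");cv2.imwrite("pics/w24.png",c["pixels"])
```

```text
[523.44922194 244.2494898   80.72921566] [-0.33587581  0.97050263  0.2561678 ] [0.01328175 0.29213506 0.01348102]
```

View pics/w24.png

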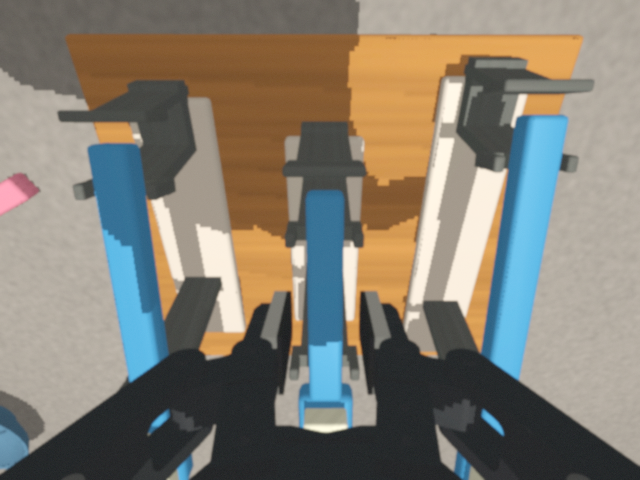

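>>> carry_out --pt "0 0 0 0 -10 0 28" --pt "0 0 0 0 -25 0 28" --pt "0 0 0 0 -40 0 28" --pt "0 0 0 0 -45 0 28" --pt "0 0 0 0 -45 0 28" --pt "0 0 0 0 -20 -40 28" --pt "0 0 0 0 -10 -50 28" --pt "0 0 0 0 0 -50 28" --pt "0 0 0 0 0 -50 28" --pt "0 0 0 0 0 0 28"

```text
clock: 33.33
tool_pos: [474.0, 48.2, 280.1]
tcp_rot: [0.701, -0.7, -0.108, -0.084]
force: [0.2, 0.9, 0.3]
finger_gap: 27.9
```

Run:
```python
from rig import manip,vision
from h import *
s=manip.observe();print(s["clock"],s["tool_pos"])
c=vision.camera("side");np.savez("sF.npz",**c);cv2.imwrite("pics/sF.png",c["pixels"]);cv2.imwrite("pics/sFc.png",cv2.resize(c["pixels"][110:230,190:340],None,fx=5,fy=5,interpolation=2))
c=vision.camera("top");np.savez("tF.npz",**c);cv2.imwrite("pics/tF.png",c["pixels"]);cv2.imwrite("pics/tFc.png",cv2.resize(c["pixels"][190:320,100:240],None,fx=4.5,fy=4.5,interpolation=2))
```

```text
33.325 [473.98929499  48.1653655  280.09885876]
```

View pics/sFc.png

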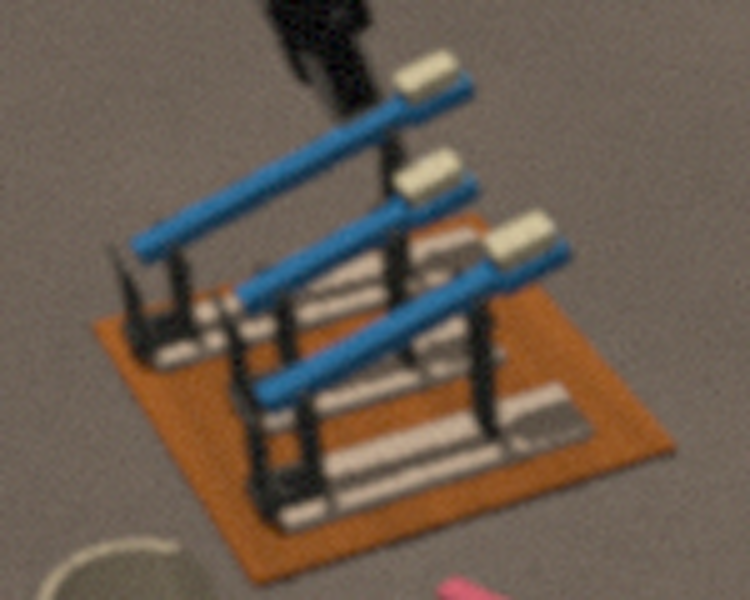

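View pics/tFc.png

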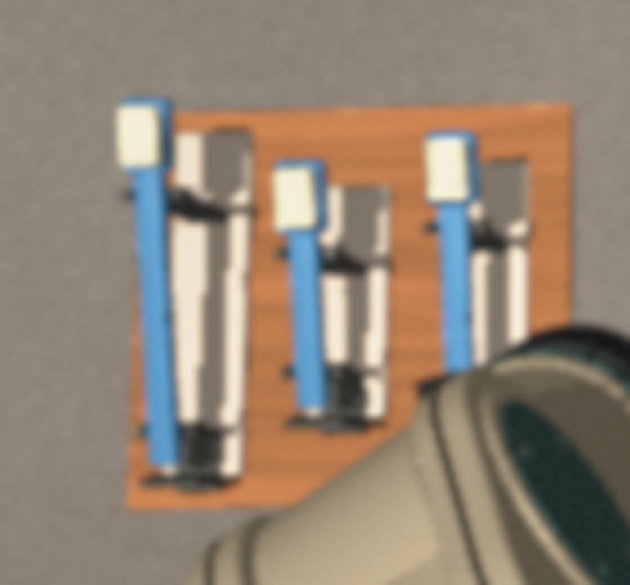

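View pics/tF.png

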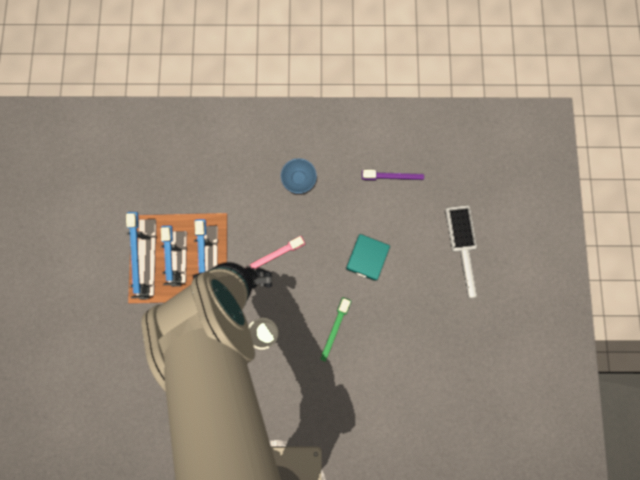

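View pics/sF.png

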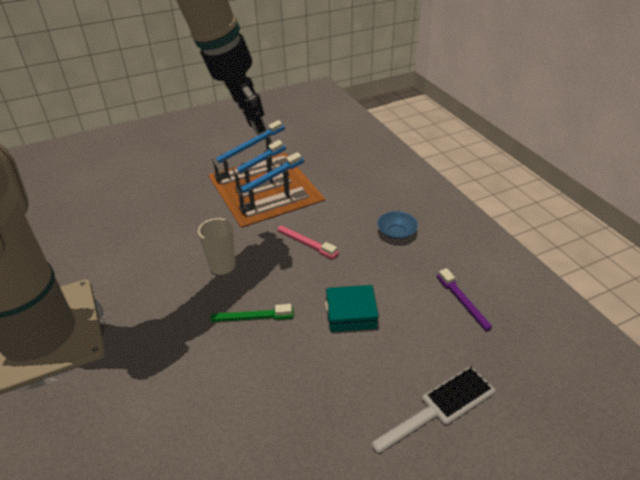

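Run:
```python
from h import *
t=np.load("tF.npz");s=np.load("sF.npz")
R=Rt(1.8,15).as_matrix();B=np.c_[R[:,0],R[:,2],-R[:,1]]
for k in "LSM":
    x,y,L=CR[k];O=np.array([x,y,81.])
    for nm,q in [("tail top",(-L/2,0,12)),("bristle mid",(L/2-17.5,0,22)),("head tip",(L/2,0,6))]:
        P=O+B@np.array(q)
        print(k,nm,"top",((proj(t,P)-[100,190])*4.5).round(),"side",((proj(s,P)-[190,110])*5).round())
```

```text
L tail top top [167. 469.] side [125. 247.]
L bristle mid top [140. 138.] side [418.  69.]
L head tip top [149. 101.] side [459.  78.]
S tail top top [311. 408.] side [231. 292.]
S bristle mid top [293. 196.] side [424. 167.]
S head tip top [301. 158.] side [466. 176.]
M tail top top [462. 439.] side [255. 393.]
M bristle mid top [444. 167.] side [514. 229.]
M head tip top [450. 129.] side [557. 237.]
```

Run:
```python
from rig import order
print(order.hand_in())
```

```text
the job is handed in; nothing more can be done
None
```

All three blue brushes are on the cradles made for their lengths, and the job was handed in at about 33 s of the 72 s limit. I laid the long one first, because its head lay over the short one, then the medium and the short. Each is bristles up, with its handle in both fork notches, its tail by the heel plate and its head past the high fork.

**Final checks:**
- **Position:** In the last top view, the long and short brushes and the medium one's bristles sat within about 2–3 mm of where they belong. The arm hid the medium brush's tail in that view, but the side and wrist views show it in its low fork.
- **Bystanders:** The case, dish, tumbler, hairbrush and the pink, green and purple look-alikes looked unmoved in the last top and side views. I judged this by eye and did not measure it.
- **Gentleness:** The highest wrist force I read while setting the brushes down was about 20 N, and the arm ended clear of everything.

**What disagreed:**
- **Side camera:** It put the held long brush about 5 mm sideways from the arm's own reading. I aligned by the wrist and top views instead.
- **Long brush:** While setting it down I suspected a wrong pitch, so I tilted it about 1.3° and then turned it back. It had in fact already seated.

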